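# Stow the radios in the vented hard case

### The arm

A 6-joint arm with a two-finger parallel gripper is mounted at the origin on the work surface. World frame = base frame: x ahead of the robot, y to its left, z up, the work surface at z = 0. Lengths are in mm, angles in rad, forces in N, time in s.
With the tool pointing down it reaches from about 300 to 875 mm from the base axis. Payload 6.4 kg.
Tool frame: the origin (TCP) lies on the centre line of the jaws, within the pads' length; the fingertips stand 22 mm ahead of it and the grasp point (between the pads) lies 3 mm ahead of it (arm.nose_length is the z of the fingertips in the tool frame, in mm); z points along the fingers, x is the direction in which the jaws open and shut, and the axes are right-handed (so a half turn about z gives the same grasp; the last joint's range is limited). The gripper opens to 88 mm and grips with 3 to 60 N. Pads are 18 mm wide; open, the fingers measure 123 mm over their backs; the gripper's body (75 mm by 187 mm) begins 45 mm behind the grasp point.
Start: joints at [-1.442, 0.181, 1.607, -0, 1.354, -0.206], TCP at [188.95, -543.083, 260.714] pointing down, gripper open.
Joint ranges: [-2.99, 2.99], [-0.89, 2.07], [0.3, 2.58], [-1.14, 4.28], [0, 2.63], [-3.12, 3.12]. Speed limits (rad/s): [2.57, 2.57, 3.01, 3.14, 3.14, 3.14].

### API

Orientations are given as a unit quaternion [x, y, z, w].
In Python, from station import arm gives the robot as it stands. The module is installed in compiled form; this text tells all that it offers.
- The arm moves only by the shell command python3 -m jog 'ROWS' [FORCE]. ROWS is JSON, a list of rows, each an object of numbers: "gripper": the finger opening in mm, from 0 to 88.1; "x", "y", "z": the shift along the tool's x, y, z in units of 25 mm (1.0 is 25 mm); "ax", "ay", "az": the turn, a rotation vector about the tool's x, y, z in units of 6 degrees (1.0 is 6 degrees). In form: [{"gripper": .., "x": .., "y": .., "z": .., "ax": .., "ay": .., "az": ..}, ...]. A call has 1 to 12 rows; each row shifts and turns the commanded pose from where the row before left it, along the tool's axes as they then stand; what a row does not reach is not made up. A row lasts 1/12 s, in which the tool goes at most 41.7 mm and 7.16 degrees, less where a joint would pass 70% of its speed; a pose out of reach is approached as far as the arm can. A call is refused whole if a number of a shift passes 1 or a number of a turn 1, either way. A call with a gripper value outside its range is refused whole. The fingers move at their own pace and stop on an object; FORCE is the grip in N (left out, the last holds). Time passes only in rows, so rows that do not move let the fingers close. It gives the time, the measured TCP pose, the force and the opening at its end, in the units of the state.
- arm.state(): the state, without advancing time (a new reading comes with each control period).
- arm.camera(name): name is "side" or "top" or "wrist"; returns a dict with "img" (400x640x3 uint8, red, green, blue), "fx", "fy", "cx", "cy" (pixels), "distortion" ([k1, k2, p1, p2, k3] as OpenCV has them; the pictures are not rectified), "T" (4x4, takes a point from camera to world coordinates); the wrist camera has in their place "T_tool_cam" (4x4, takes a point from camera to tool coordinates, whose origin is the TCP and whose axes are the tool frame's). Camera axes: x right, y down, z forward; pixel columns grow to the right and rows downward; lengths in mm; the calibration is good to about 2 mm. A picture is of the moment at which its call begins: read the wrist's pose just before it. There is no depth.
- arm.finish_job(): hands the job in, once; it reports no verdict.
The state is a dict: "time": time; "joint_positions": joint angles; "qd": joint speeds; "joint_torque": joint torques, N m; "tool_pos": TCP position; "eef_rot": TCP orientation; "contact_force": force on the tool from outside, world axes, zero at the start; "moment": the same for the moment, N m; "grip_width": finger opening in mm.
Only numpy, scipy, OpenCV 4.12 (cv2) and the standard library are available. Lean on these libraries where they do the work, as an engineer would, in place of code of your own. Each camera call takes 0.05 s, during which the arm holds its last target.

### The job

The training session is over: put every hand-held radio on the table away in the olive hard case. First pull the vent cap fully up, then swing the latch lever fully aside off the lid, then open the lid fully back and lay the radios down in the bays, one to a bay and lengthwise, down on the bay floor. When all are in, shut the lid fully, then swing the latch lever fully back over it, and last press the vent cap fully home; leave the mug, the tape roll and the jar where they are.

Things in the scene. Friction and masses are not known exactly. Their poses are not given: they have to be found in the camera images.
- case: olive hard case, fixed: 190 (x) x 300 (y) x 85 mm high, walls and floor 5 mm; shut, the lid's top is at 100 mm. Origin: centre of its underside. Lid hinge on the +x side; front = -x side, with (+y to -y) vent, lid handle, latch, reaching 45 mm out. Two dividers (30 mm high, 4 mm thick, along x) make three bays side by side along y, each 94 mm wide (y), 180 mm long (x).
- bay0 (a point): centre of the floor of bay 0 (bays at case y = -98 mm), 6 mm above the table; axes as the case
- bay1 (a point): centre of the floor of bay 1 (bays at case y = 0 mm), 6 mm above the table; axes as the case
- bay2 (a point): centre of the floor of bay 2 (bays at case y = 98 mm), 6 mm above the table; axes as the case
- vent (a joint): vent cap on its upright slide (m): 0 = pressed home, 0.016 = pulled fully up. It stays at any height; moving it takes 5 to 6 N.
- vent_top (a point): centre of the top of the vent cap, an upright metal cylinder 32 mm across and 34 mm high, that stands on a block before the case's front at case x = -120, y = +120 mm. Pressed home its top is 133 mm above the table, its foot 99 mm.
- latch (a joint): latch lever (rad): 0 = pointing straight in over the lid (case +x), growing as it swings about an upright axis towards case -y; 1.75 = stop, fully aside. The lid can pass only above 1.35. It stays where it is left; about 2 N at the peg moves it. At the start it is between 0 and 0.2.
- latch_peg (a point): grip point of the lever's upright round peg (16 mm across, 114 to 150 mm above the table; this point at 134). The peg is 50 mm from the pivot, which is at case x -124, y -45 mm. Lever: steel bar 62 x 16 mm, 102 to 114 mm above the table. Peg at joint 0: case x -74, y -45; at 1.57: x -124, y -95 mm.
- lid (a joint): lid angle (rad): 0 = shut, 1.57 = upright, 1.75 = stop, leaning slightly back. Its stiff hinge holds it at any angle; at most 6 N at the handle moves it. The lever physically bars it while latched.
- lid_handle (a point): middle of the lid's round steel handle bar (10 mm thick, 80 mm long along case y), 38 mm out from the lid's front edge. Shut it is at case x = -136, y = +30 mm, 93 mm above the table; the bar is 231 mm from the hinge line and stands 8 mm to the upper side of it when shut. Behind the bar there are 33 mm free before the lid's edge.
- lid_hinge (a point): middle of the lid's hinge line, at case x = +95, y = 0, 85 mm above the table; the line runs along case y.
- radio1: hand-held radio, one of up to three alike (None if absent): dark housing 105 x 48 x 36 mm (x, y, z); stub antenna, 14 mm thick, sticks out 45 mm from its +x end (150 mm in all), 12 mm to +y of the middle. Origin: middle of the housing, 18 mm above what it lies on; z out of its front, x towards the antenna. 0.15 to 0.31 kg. Starts flat on the table, front up.
- radio2: hand-held radio, one of up to three alike (None if absent): dark housing 105 x 48 x 36 mm (x, y, z); stub antenna, 14 mm thick, sticks out 45 mm from its +x end (150 mm in all), 12 mm to +y of the middle. Origin: middle of the housing, 18 mm above what it lies on; z out of its front, x towards the antenna. 0.15 to 0.31 kg. Starts flat on the table, front up.
- radio3: hand-held radio, one of up to three alike (None if absent): dark housing 105 x 48 x 36 mm (x, y, z); stub antenna, 14 mm thick, sticks out 45 mm from its +x end (150 mm in all), 12 mm to +y of the middle. Origin: middle of the housing, 18 mm above what it lies on; z out of its front, x towards the antenna. 0.15 to 0.31 kg. Starts flat on the table, front up.
- mug: steel mug, 80 mm across, 88 mm high; bystander, leave alone. Origin under its centre.
- tape: roll of tape lying flat, 90 mm across, 40 mm high; bystander. Origin under its centre.
- battery_jar: small amber jar with a black cap, 48 mm across, 85 mm high; bystander. Origin under its centre.
Things that resemble listed ones, but are neither listed nor needed, are in the scene too. What is shaped like the radio1 but purple is not meant.

How it is judged (in metres and radians):
On the way, in this order (a step that is already met when the one before it is completed fails the run):
1. the vent cap is pulled up (above 12 mm of its 16) while the latch still holds the lid (value of joint vent above 0.012 m and value of joint latch below 1 rad), for 0.2 s.
2. the latch lever is swung aside (above 1.4 rad) (value of joint latch above 1.4 rad), for 0.2 s.
3. the lid is opened back (above 1.5 rad) (value of joint lid above 1.5 rad), for 0.2 s.
4. every radio lies at rest on the floor of the open case (x of radio1 in the frame of case between -0.07 and 0.07 m and y of radio1 in the frame of case between -0.145 and 0.145 m and z of radio1 in the frame of case between 0 and 0.036 m and angle between radio1's own x axis and vertical between 1.42 and 1.72 rad and linear speed of each of radio1, radio2, radio3 below 0.05 m/s and x of radio2 in the frame of case between -0.07 and 0.07 m and y of radio2 in the frame of case between -0.145 and 0.145 m and z of radio2 in the frame of case between 0 and 0.036 m and angle between radio2's own x axis and vertical between 1.42 and 1.72 rad and x of radio3 in the frame of case between -0.07 and 0.07 m and y of radio3 in the frame of case between -0.145 and 0.145 m and z of radio3 in the frame of case between 0 and 0.036 m and angle between radio3's own x axis and vertical between 1.42 and 1.72 rad and value of joint lid above 1 rad), for 0.3 s.
5. the lid is shut (below 0.05 rad) (value of joint lid below 0.05 rad), for 0.2 s.
6. the latch lever is back over the lid (below 0.3 rad) (value of joint latch below 0.3 rad and value of joint lid below 0.05 rad), for 0.2 s.
7. the vent cap is pressed home (within 3 mm) (value of joint vent below 0.003 m), for 0.2 s.
At the end, for the whole second after the job is handed in: Every radio present lies level and at rest in the case, its middle within 70 (x) and 145 mm (y) of the case's centre and below 36 mm above the table; lid shut (below 0.05 rad), lever over it (below 0.3 rad), vent cap home (within 3 mm) (all of step 6 and x of radio1 in the frame of case between -0.07 and 0.07 m and y of radio1 in the frame of case between -0.145 and 0.145 m and z of radio1 in the frame of case between 0 and 0.036 m and angle between radio1's own x axis and vertical between 1.42 and 1.72 rad and linear speed of each of radio1, radio2, radio3 below 0.05 m/s and x of radio2 in the frame of case between -0.07 and 0.07 m and y of radio2 in the frame of case between -0.145 and 0.145 m and z of radio2 in the frame of case between 0 and 0.036 m and angle between radio2's own x axis and vertical between 1.42 and 1.72 rad and x of radio3 in the frame of case between -0.07 and 0.07 m and y of radio3 in the frame of case between -0.145 and 0.145 m and z of radio3 in the frame of case between 0 and 0.036 m and angle between radio3's own x axis and vertical between 1.42 and 1.72 rad and value of joint vent below 0.003 m); the robot touches nothing.
It fails at once if the mug is moved more than 40 mm or tipped (distance of mug from where it was at the start of the episode above 0.04 m or angle between mug's own z axis and vertical above 0.5 rad).
It fails at once if the tape roll is moved more than 40 mm or tipped (distance of tape from where it was at the start of the episode above 0.04 m or angle between tape's own z axis and vertical above 0.5 rad).
It fails at once if the jar is moved more than 40 mm or tipped (distance of battery_jar from where it was at the start of the episode above 0.04 m or angle between battery_jar's own z axis and vertical above 0.5 rad).
Of radio1, radio2, radio3 only 2 to 3 are there at a start; the rules pass over those that are not, and their reading is None.
At some moment in a run one of radio1, radio2, radio3 may be knocked a few centimetres aside while the robot is not near it.
Once in a run the grip may slacken for a moment while it holds something.
It also fails if it takes over 210 s, if anything falls off the work surface, if the arm or the gripper's body presses on something with over 40 N, if the wrist force passes 120 N, or if a joint passes its speed limit or range.

## Working session

There is one attempt and no reset: what is moved stays moved. The work goes in short steps, Python scripts to look and compute and a shell command to move; the robot and the scene stay as the last step left them, time stands still between calls to the robot, and variables do not carry over. Pictures are saved under pics/ and viewed, and the job is handed in when it is done.

```bash
mkdir -p pics
cat > h.py <<'E'
import numpy as np, cv2
from station import arm
from scipy.spatial.transform import Rotation as R
def snap(name,fn,scale=1):
    st=arm.state(); c=arm.camera(name)
    if name=='wrist':
        T=np.eye(4);T[:3,:3]=R.from_quat(st['eef_rot']).as_matrix();T[:3,3]=st['tool_pos'];c['T']=T@np.array(c['T_tool_cam'])
    cv2.imwrite('pics/'+fn+'.png',c['img'][:,:,::-1]); np.savez('pics/'+fn+'.npz',**{k:v for k,v in c.items()})
    return c
def load(fn): return dict(np.load('pics/'+fn+'.npz'))
def K(c): return np.array([[c['fx'],0,c['cx']],[0,c['fy'],c['cy']],[0,0,1]],float)
def ray(c,uv):
    p=cv2.undistortPoints(np.array([[uv]],float),K(c),np.array(c['distortion'],float))[0,0]
    T=np.array(c['T']); d=T[:3,:3]@np.array([p[0],p[1],1]); return T[:3,3],d/np.linalg.norm(d)
def onz(c,uv,z):
    o,d=ray(c,uv); return o+d*(z-o[2])/d[2]
def proj(c,P):
    T=np.linalg.inv(np.array(c['T'])); P=np.atleast_2d(P)
    return cv2.projectPoints((P@T[:3,:3].T+T[:3,3]),np.zeros(3),np.zeros(3),K(c),np.array(c['distortion'],float))[0][:,0]
E
python3 - <<'E'
from h import *
s=arm.state();print({k:np.round(v,3).tolist() for k,v in s.items()}, arm.nose_length)
for n in('top','side','wrist'):
    c=snap(n,n+'0');print(n,c['fx'],c['distortion'],np.round(c['T'],3).tolist())
print(np.array(c['T_tool_cam']))
E
```

```text
{'time': 0.0, 'joint_positions': [-1.442, 0.181, 1.608, -0.0, 1.354, -0.206], 'qd': [0.002, 0.001, 0.001, 0.001, -0.001, 0.001], 'joint_torque': [0.001, -43.387, -34.185, 0.07, 0.039, -0.0], 'tool_pos': [188.881, -542.594, 259.86], 'eef_rot': [0.815, -0.579, -0.001, -0.001], 'contact_force': [-0.044, -0.04, 0.84], 'moment': [0.04, 0.019, 0.018], 'grip_width': 88.351} 22.0
top 381.9565033362252 [-0.05214082  0.          0.          0.          0.        ] [[0.029, -0.995, 0.098, 467.479], [-0.999, -0.03, -0.015, 22.497], [0.017, -0.097, -0.995, 1068.186], [0.0, 0.0, 0.0, 1.0]]
side 382.2698553806658 [-0.08403066  0.          0.          0.          0.        ] [[-0.986, -0.064, 0.153, 408.646], [-0.164, 0.521, -0.837, 974.439], [-0.026, -0.851, -0.525, 716.745], [0.0, 0.0, 0.0, 1.0]]
wrist 286.487799036435 [-0.00214101  0.          0.          0.          0.        ] [[0.328, -0.901, -0.284, 262.38], [-0.945, -0.313, -0.098, -516.996], [-0.001, 0.301, -0.954, 384.175], [0.0, 0.0, 0.0, 1.0]]
[[ 9.99999851e-01 -5.45617063e-04  2.97052098e-05 -2.59846283e-01]
 [ 5.11368481e-04  9.53617976e-01  3.01019093e-01 -7.78851633e+01]
 [-1.92568576e-04 -3.01019033e-01  9.53618113e-01 -1.24234248e+02]
 [ 0.00000000e+00  0.00000000e+00  0.00000000e+00  1.00000000e+00]]
```

View pics/top0.png

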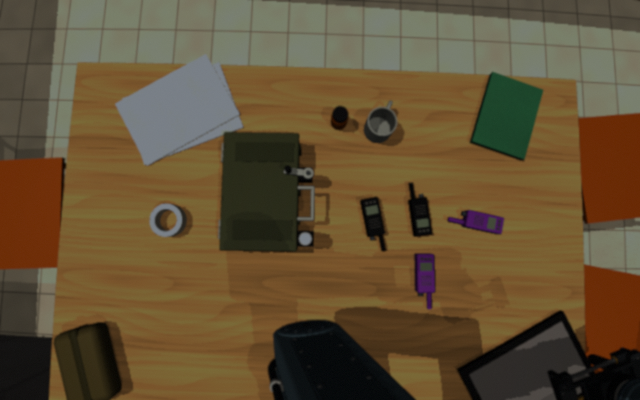

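View pics/side0.png

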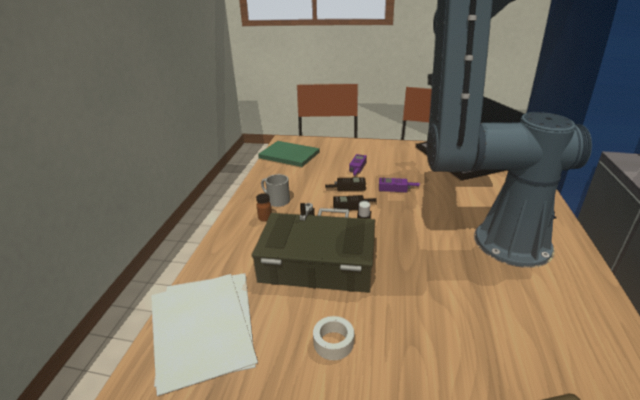

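View pics/wrist0.png

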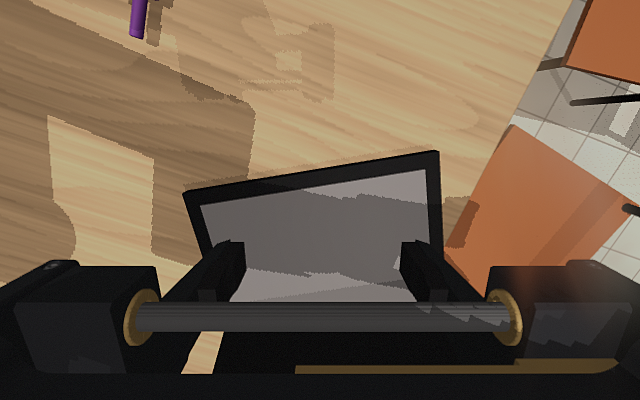

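Run:
```python
from h import *
c=load('top0');im=c['img'][:,:,::-1]
a=cv2.resize(im[120:260,210:350],None,fx=5,fy=5,interpolation=cv2.INTER_CUBIC)[:590]
cv2.imwrite('pics/cropA.png',cv2.convertScaleAbs(a,alpha=1.8))
a=cv2.resize(im[170:320,350:520],None,fx=4,fy=4,interpolation=cv2.INTER_CUBIC)
cv2.imwrite('pics/cropB.png',cv2.convertScaleAbs(a,alpha=1.8))
for n,uv,z in [('tape',(167,220),40),('mug',(380,124),88),('jar',(340,117),85),('vent',(305.5,239),133),('pivot',(309,173),110),('handle',(313,202),93),('rA',(373,218),36),('rB',(420,212),36)]:
    print(n,onz(c,uv,z).round(0))
```

```text
tape [487. 426.  40.]
mug [ 756. -136.   88.]
jar [772. -30.  85.]
vent [450.  49. 133.]
pivot [616.  46. 110.]
handle [544.  34.  93.]
rA [ 510. -129.   36.]
rB [ 530. -257.   36.]
```

View pics/cropA.png

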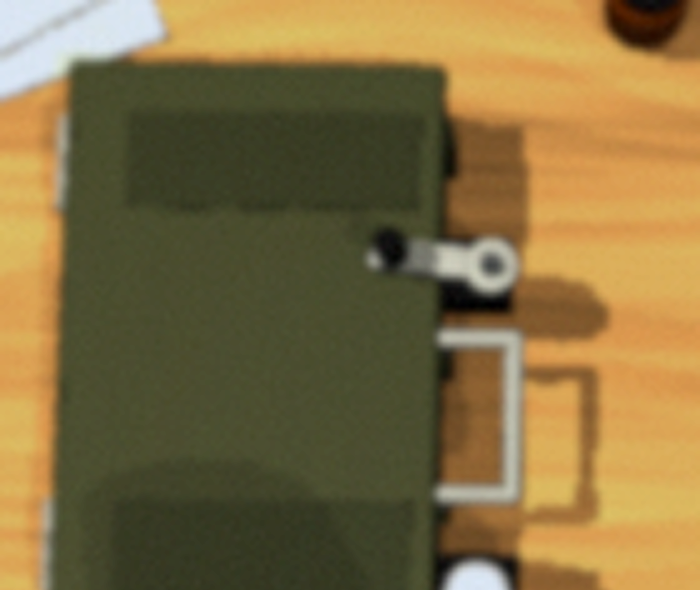

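View pics/cropB.png

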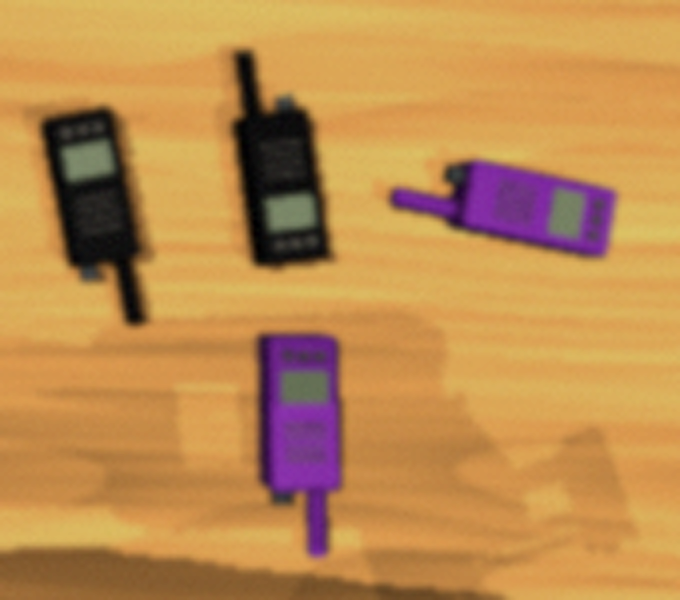

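```bash
cat >> h.py <<'E'
def case_T(x,y,yaw):
    T=np.eye(4);T[:3,:3]=R.from_euler('z',yaw).as_matrix();T[:3,3]=[x,y,0];return T
def plan(pos,rot=None):
    """pos mm world of TCP, rot 3x3; prints turn then shift (after turn), units"""
    s=arm.state();R0=R.from_quat(s['eef_rot']);p0=np.array(s['tool_pos'])
    if rot is None: R1=R0
    else: R1=R.from_matrix(rot)
    rv=(R0.inv()*R1).as_rotvec(degrees=True)/6
    sh=R1.inv().apply(np.array(pos)-p0)/25
    print('pos',p0.round(1),'turn',rv.round(2),'shift-after-turn',sh.round(2),'shift-before', (R0.inv().apply(np.array(pos)-p0)/25).round(2))
def down(yawx):
    """tool pointing down, tool x at world angle yawx (deg)"""
    a=np.radians(yawx);x=np.array([np.cos(a),np.sin(a),0]);z=np.array([0,0,-1.]);return np.column_stack([x,np.cross(z,x),z])
E
python3 - <<'E'
from h import *
c=load('top0');im=c['img'];hsv=cv2.cvtColor(im,cv2.COLOR_RGB2HSV)
print(hsv[190,250],hsv[150,260],hsv[100,300])
m=cv2.inRange(hsv,(25,60,15),(60,255,110));m[:,:215]=0;m[:,301:]=0;m[:125]=0;m[255:]=0
m=cv2.morphologyEx(m,cv2.MORPH_OPEN,np.ones((5,5)))
cs=max(cv2.findContours(m,0,2)[0],key=cv2.contourArea)
r=cv2.minAreaRect(cs);b=cv2.boxPoints(r);print(b)
B=np.array([onz(c,p,100) for p in b]);print(B.round(1),B.mean(0),np.linalg.norm(np.diff(B,axis=0),axis=1))
for e in np.diff(B,axis=0): print(np.degrees(np.arctan2(e[1],e[0])))
hull=cv2.convexHull(cs);q=cv2.approxPolyDP(hull,6,True)[:,0];print([ (p.tolist(),onz(c,p.astype(float),100).round(0)[:2]) for p in q])
# white vent disc
w=cv2.inRange(hsv,(0,0,120),(180,70,255));w[:228]=0;w[252:]=0;w[:,:296]=0;w[:,316:]=0
ys,xs=np.nonzero(w);print('vent',xs.min(),xs.max(),ys.min(),ys.max(),xs.mean(),ys.mean(),onz(c,(xs.mean(),ys.mean()),133))
E
```

```text
[ 32 104  44] [ 36 109  35] [ 19 156 121]
[[220.09538 248.85138]
 [223.6422  131.80734]
 [299.45135 134.10458]
 [295.90454 251.14862]]
[[418.1 263.7 100. ]
 [718.4 271.1 100. ]
 [718.3  74.6 100. ]
 [418.2  73.1 100. ]] [568.27914632 170.62211621 100.        ] [300.41007247 196.51300293 300.14145944]
1.4169363073354773
-90.02801159687472
-179.70294617487556
[([225, 133], array([715., 267.])), ([297, 135], array([716.,  81.])), ([294, 250], array([421.,  78.])), ([221, 248], array([420., 262.]))]
vent 300 310 234 243 304.74117647058824 238.4 [451.2715039   50.92353326 133.        ]
```

```bash
python3 -m jog '[{"z":-0.3,"az":-1},{"z":-0.3,"az":-1},{"z":-0.3,"az":-1},{"z":-0.3,"az":-1},{"z":-0.3,"az":-1},{"z":-0.3,"az":-1},{"z":-0.3,"az":-1},{"z":-0.3,"az":-1},{"az":-1},{"az":-1},{"az":-1},{"az":-0.8}]'; python3 -c "
from h import *
plan([540,10,320],down(0))"
```

```text
pos [ 188.9 -542.7  260. ] turn [-1.00e-02  1.00e-02 -1.18e+01] shift-after-turn [ 14.04 -22.11  -2.4 ] shift-before [-16.27 -20.53  -2.37]schema error: expected keys gripper, x, y, z, ax, ay, az
```

```bash
python3 -m jog '[{"gripper":88,"x":0,"y":0,"z":-0.3,"ax":0,"ay":0,"az":-1},{"gripper":88,"x":0,"y":0,"z":-0.3,"ax":0,"ay":0,"az":-1},{"gripper":88,"x":0,"y":0,"z":-0.3,"ax":0,"ay":0,"az":-1},{"gripper":88,"x":0,"y":0,"z":-0.3,"ax":0,"ay":0,"az":-1},{"gripper":88,"x":0,"y":0,"z":-0.3,"ax":0,"ay":0,"az":-1},{"gripper":88,"x":0,"y":0,"z":-0.3,"ax":0,"ay":0,"az":-1},{"gripper":88,"x":0,"y":0,"z":-0.3,"ax":0,"ay":0,"az":-1},{"gripper":88,"x":0,"y":0,"z":-0.3,"ax":0,"ay":0,"az":-1},{"gripper":88,"x":0,"y":0,"z":0,"ax":0,"ay":0,"az":-1},{"gripper":88,"x":0,"y":0,"z":0,"ax":0,"ay":0,"az":-1},{"gripper":88,"x":0,"y":0,"z":0,"ax":0,"ay":0,"az":-1},{"gripper":88,"x":0,"y":0,"z":0,"ax":0,"ay":0,"az":-0.8}]'; python3 -c "
from h import *
plan([540,10,320],down(0))"
```

```text
time: 1.15
tool_pos: [188.9, -542.9, 320.4]
eef_rot: [1.0, 0.002, -0.0, -0.0]
contact_force: [-0.7, -0.3, 0.6]
grip_width: 88.0
pos [ 188.9 -542.9  320.4] turn [-0.01  0.    0.05] shift-after-turn [ 1.404e+01 -2.212e+01  2.000e-02] shift-before [ 14.15 -22.05   0.03]
```

```bash
for i in 1 2; do python3 -m jog '[{"gripper":88,"x":0.58,"y":-0.92,"z":0,"ax":0,"ay":0,"az":0},{"gripper":88,"x":0.58,"y":-0.92,"z":0,"ax":0,"ay":0,"az":0},{"gripper":88,"x":0.58,"y":-0.92,"z":0,"ax":0,"ay":0,"az":0},{"gripper":88,"x":0.58,"y":-0.92,"z":0,"ax":0,"ay":0,"az":0},{"gripper":88,"x":0.58,"y":-0.92,"z":0,"ax":0,"ay":0,"az":0},{"gripper":88,"x":0.58,"y":-0.92,"z":0,"ax":0,"ay":0,"az":0},{"gripper":88,"x":0.58,"y":-0.92,"z":0,"ax":0,"ay":0,"az":0},{"gripper":88,"x":0.58,"y":-0.92,"z":0,"ax":0,"ay":0,"az":0},{"gripper":88,"x":0.58,"y":-0.92,"z":0,"ax":0,"ay":0,"az":0},{"gripper":88,"x":0.58,"y":-0.92,"z":0,"ax":0,"ay":0,"az":0},{"gripper":88,"x":0.58,"y":-0.92,"z":0,"ax":0,"ay":0,"az":0},{"gripper":88,"x":0.58,"y":-0.92,"z":0,"ax":0,"ay":0,"az":0}]';done
python3 - <<'E'
from h import *
snap('wrist','w1');snap('top','t1')
E
```

```text
time: 2.15
tool_pos: [363.4, -265.8, 320.6]
eef_rot: [1.0, -0.0, -0.0, -0.0]
contact_force: [-0.4, -0.5, 0.0]
grip_width: 88.0
time: 3.15
tool_pos: [537.5, 10.2, 320.5]
eef_rot: [1.0, -0.0, -0.0, -0.0]
contact_force: [0.4, -0.1, -0.1]
grip_width: 88.2
```

View pics/w1.png

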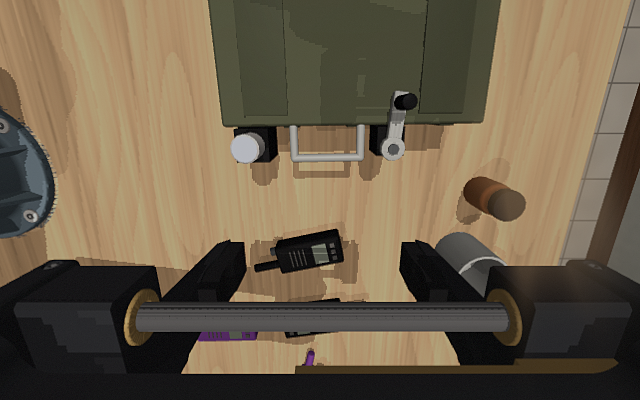

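View pics/t1.png

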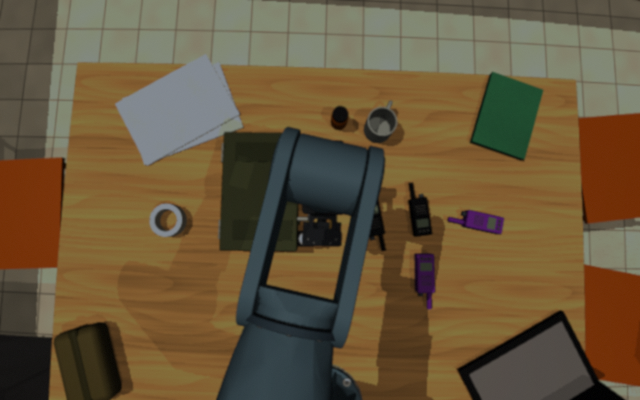

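Run:
```python
from h import *
c=load('w1');im=c['img']
a=cv2.resize(im[80:180,215:445,::-1],None,fx=3.4,fy=3.4,interpolation=cv2.INTER_CUBIC);cv2.imwrite('pics/cw1.png',a)
for n,uv,z in [('vent',(247,149),133),('pivot',(392.5,149.5),114),('peg',(405.5,101.5),150),('barL',(291,158),93),('barR',(361,158),93),('caseL',(223,124.5),100),('caseR',(483,124.5),100)]:
    print(n,onz(c,uv,z).round(1))
```

```text
vent [455.9  50.3 133. ]
pivot [617.4  47.3 114. ]
peg [617.9  98.  150. ]
barL [498.7  34.4  93. ]
barR [584.6  34.3  93. ]
caseL [421.7  74.5 100. ]
caseR [724.   74.3 100. ]
```

View pics/cw1.png

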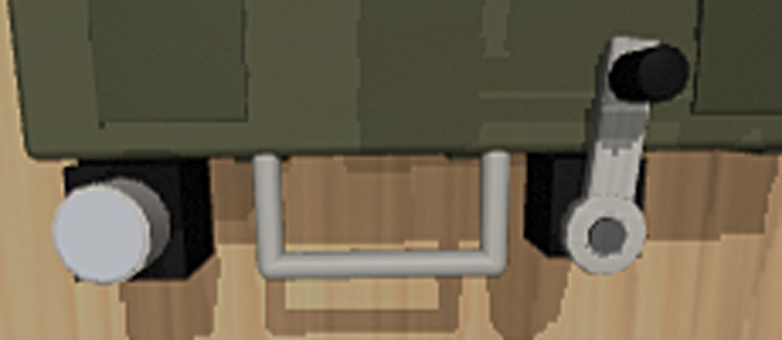

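```bash
python3 -m jog '[{"gripper":56,"x":-0.56,"y":-0.27,"z":0.9,"ax":0,"ay":0,"az":0},{"gripper":56,"x":-0.56,"y":-0.27,"z":0.9,"ax":0,"ay":0,"az":0},{"gripper":56,"x":-0.56,"y":-0.27,"z":0.9,"ax":0,"ay":0,"az":0},{"gripper":56,"x":-0.56,"y":-0.27,"z":0.9,"ax":0,"ay":0,"az":0},{"gripper":56,"x":-0.56,"y":-0.27,"z":0.9,"ax":0,"ay":0,"az":0},{"gripper":56,"x":-0.57,"y":-0.28,"z":0.9,"ax":0,"ay":0,"az":0},{"gripper":56,"x":0,"y":0,"z":0,"ax":0,"ay":0,"az":0}]'
python3 - <<'E'
from h import *
plan([453.2,51,129],down(0));snap('wrist','w2')
E
```

```text
time: 3.83
tool_pos: [447.3, 50.5, 181.0]
eef_rot: [1.0, 0.0, -0.005, -0.001]
contact_force: [-0.3, 0.6, -1.0]
grip_width: 56.0
pos [447.3  50.5 181. ] turn [-0.01  0.1   0.  ] shift-after-turn [ 0.24 -0.02  2.08] shift-before [ 0.26 -0.02  2.08]
```

View pics/w2.png

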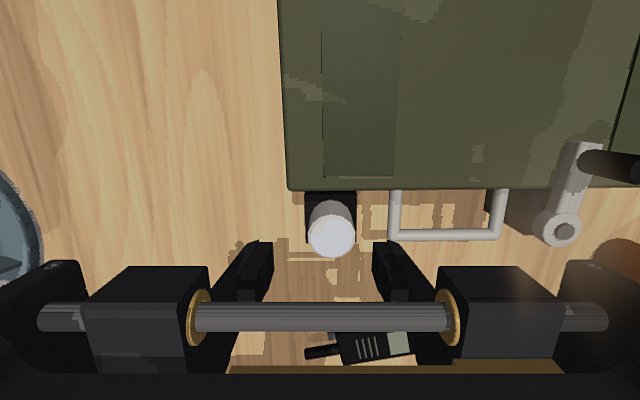

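Run:
```python
from h import *
c=load('w2');print(onz(c,(331,236),133).round(1)); plan([453.2,51,129],down(0))
```

```text
[452.1  51.3 133. ]
pos [450.2  49.7 183.7] turn [-0.01  0.05  0.  ] shift-after-turn [ 0.12 -0.05  2.19] shift-before [ 0.13 -0.05  2.19]
```

```bash
python3 -m jog '[{"gripper":56,"x":0.05,"y":-0.02,"z":0.55,"ax":0,"ay":0,"az":0},{"gripper":56,"x":0.05,"y":-0.02,"z":0.55,"ax":0,"ay":0,"az":0},{"gripper":56,"x":0,"y":0,"z":0.55,"ax":0,"ay":0,"az":0},{"gripper":56,"x":0,"y":0,"z":0.5,"ax":0,"ay":0,"az":0},{"gripper":56,"x":0,"y":0,"z":0,"ax":0,"ay":0,"az":0},{"gripper":56,"x":0,"y":0,"z":0,"ax":0,"ay":0,"az":0}]' 40
python3 - <<'E'
from h import *
plan([453.2,51,129],down(0))
E
```

```text
time: 4.38
tool_pos: [456.6, 49.9, 133.0]
eef_rot: [1.0, -0.0, 0.0, 0.0]
contact_force: [0.9, 0.4, 0.6]
grip_width: 56.1
pos [456.6  49.9 133. ] turn [ 0.   -0.01 -0.01] shift-after-turn [-0.14 -0.04  0.16] shift-before [-0.14 -0.04  0.16]
```

```bash
python3 -m jog '[{"gripper":56,"x":-0.14,"y":-0.04,"z":0.1,"ax":0,"ay":0,"az":0},{"gripper":56,"x":0,"y":0,"z":0,"ax":0,"ay":0,"az":0},{"gripper":28,"x":0,"y":0,"z":0,"ax":0,"ay":0,"az":0},{"gripper":28,"x":0,"y":0,"z":0,"ax":0,"ay":0,"az":0},{"gripper":28,"x":0,"y":0,"z":0,"ax":0,"ay":0,"az":0},{"gripper":28,"x":0,"y":0,"z":0,"ax":0,"ay":0,"az":0},{"gripper":28,"x":0,"y":0,"z":0,"ax":0,"ay":0,"az":0},{"gripper":28,"x":0,"y":0,"z":0,"ax":0,"ay":0,"az":0}]' 40
python3 - <<'E'
from h import *
snap('wrist','w3')
E
```

```text
time: 5.05
tool_pos: [452.6, 51.6, 129.9]
eef_rot: [1.0, -0.0, 0.001, 0.0]
contact_force: [2.0, 0.7, 0.3]
grip_width: 31.0
```

View pics/w3.png

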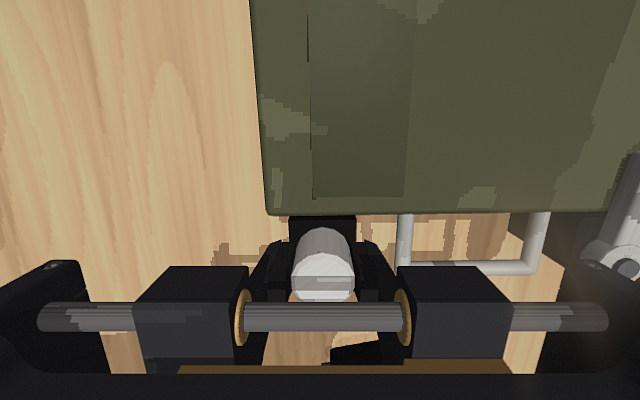

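```bash
python3 -m jog '[{"gripper":28,"x":0,"y":0,"z":-0.12,"ax":0,"ay":0,"az":0},{"gripper":28,"x":0,"y":0,"z":-0.12,"ax":0,"ay":0,"az":0},{"gripper":28,"x":0,"y":0,"z":-0.12,"ax":0,"ay":0,"az":0},{"gripper":28,"x":0,"y":0,"z":-0.12,"ax":0,"ay":0,"az":0},{"gripper":28,"x":0,"y":0,"z":-0.12,"ax":0,"ay":0,"az":0},{"gripper":28,"x":0,"y":0,"z":-0.1,"ax":0,"ay":0,"az":0},{"gripper":28,"x":0,"y":0,"z":0,"ax":0,"ay":0,"az":0},{"gripper":28,"x":0,"y":0,"z":0,"ax":0,"ay":0,"az":0},{"gripper":28,"x":0,"y":0,"z":0,"ax":0,"ay":0,"az":0}]'; python3 -m jog '[{"gripper":50,"x":0,"y":0,"z":0,"ax":0,"ay":0,"az":0},{"gripper":50,"x":0,"y":0,"z":0,"ax":0,"ay":0,"az":0},{"gripper":50,"x":0,"y":0,"z":0,"ax":0,"ay":0,"az":0},{"gripper":50,"x":0,"y":0,"z":0,"ax":0,"ay":0,"az":0},{"gripper":50,"x":0,"y":0,"z":-1,"ax":0,"ay":0,"az":0},{"gripper":50,"x":0,"y":0,"z":-1,"ax":0,"ay":0,"az":0},{"gripper":50,"x":0,"y":0,"z":-0.5,"ax":0,"ay":0,"az":0},{"gripper":50,"x":0,"y":0,"z":0,"ax":0,"ay":0,"az":0},{"gripper":50,"x":0,"y":0,"z":0,"ax":0,"ay":0,"az":0}]'
python3 - <<'E'
from h import *
snap('wrist','w4');snap('side','s4')
E
```

```text
time: 5.85
tool_pos: [452.5, 51.6, 146.0]
eef_rot: [1.0, -0.0, 0.001, -0.0]
contact_force: [10.3, 0.2, -13.8]
grip_width: 30.9
time: 6.6
tool_pos: [452.1, 51.6, 209.8]
eef_rot: [1.0, -0.0, 0.001, 0.0]
contact_force: [-0.3, 0.6, 0.0]
grip_width: 50.0
```

View pics/w4.png

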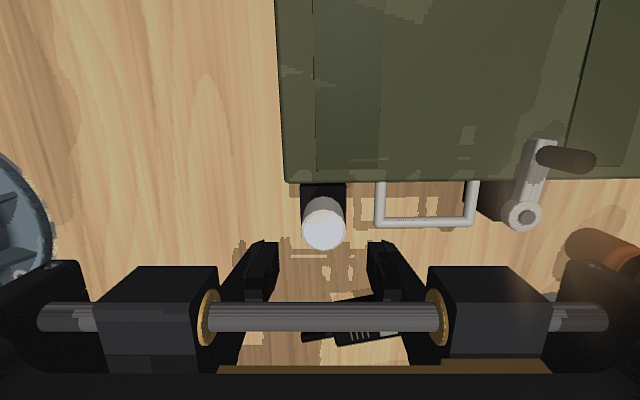

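```bash
python3 -m jog '[{"gripper":45,"x":0.83,"y":-0.23,"z":0,"ax":0,"ay":0,"az":0},{"gripper":45,"x":0.83,"y":-0.23,"z":0,"ax":0,"ay":0,"az":0},{"gripper":45,"x":0.83,"y":-0.23,"z":0,"ax":0,"ay":0,"az":0},{"gripper":45,"x":0.83,"y":-0.23,"z":0,"ax":0,"ay":0,"az":0},{"gripper":45,"x":0.83,"y":-0.23,"z":0,"ax":0,"ay":0,"az":0},{"gripper":45,"x":0.83,"y":-0.23,"z":0,"ax":0,"ay":0,"az":0},{"gripper":45,"x":0.83,"y":-0.23,"z":0,"ax":0,"ay":0,"az":0},{"gripper":45,"x":0.83,"y":-0.23,"z":0,"ax":0,"ay":0,"az":0},{"gripper":45,"x":0,"y":0,"z":0,"ax":0,"ay":0,"az":0},{"gripper":45,"x":0,"y":0,"z":0,"ax":0,"ay":0,"az":0},{"gripper":45,"x":0,"y":0,"z":0,"ax":0,"ay":0,"az":0}]';  python3 - <<'E'
from h import *
c=load('w4');print(onz(c,(323,230),149).round(1),onz(c,(525,216),114).round(1))
snap('wrist','w5'); plan([617.9,97.5,142],down(0))
t=np.linspace(0,1.78,13);print((2*np.diff(np.sin(t))).round(2),(-2*np.diff(np.cos(t))).round(2))
E
```

```text
time: 7.62
tool_pos: [616.5, 97.5, 207.8]
eef_rot: [1.0, -0.0, -0.002, 0.0]
contact_force: [-0.8, -0.8, -0.3]
grip_width: 45.2
[452.3  51.  149. ] [618.1  48.3 114. ]
pos [616.5  97.4 208.3] turn [ 0.    0.02 -0.  ] shift-after-turn [ 0.05 -0.    2.65] shift-before [ 0.06 -0.    2.65]
[ 0.3   0.29  0.28  0.26  0.23  0.2   0.17  0.13  0.09  0.05  0.   -0.04] [0.02 0.07 0.11 0.15 0.18 0.22 0.24 0.27 0.28 0.29 0.3  0.29]
```

View pics/w5.png

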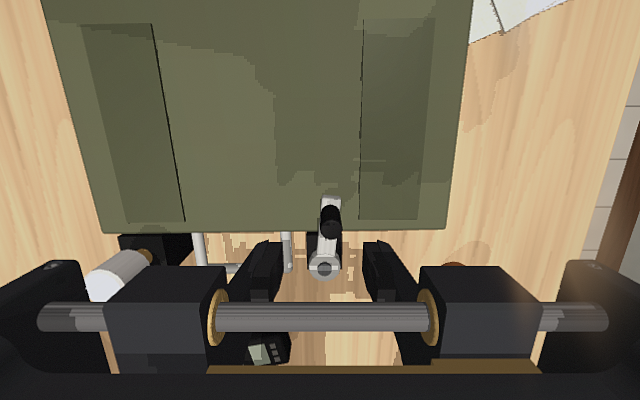

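```bash
python3 - <<'E'
from h import *
c=load('w5');print(onz(c,(331,232),150).round(1),onz(c,(324,269),114).round(1))
E
python3 -m jog '[{"gripper":45,"x":0.05,"y":0,"z":0.65,"ax":0,"ay":0,"az":0},{"gripper":45,"x":0.05,"y":0,"z":0.65,"ax":0,"ay":0,"az":0},{"gripper":45,"x":0,"y":0,"z":0.65,"ax":0,"ay":0,"az":0},{"gripper":45,"x":0,"y":0,"z":0.65,"ax":0,"ay":0,"az":0},{"gripper":45,"x":0,"y":0,"z":0,"ax":0,"ay":0,"az":0},{"gripper":45,"x":0,"y":0,"z":0,"ax":0,"ay":0,"az":0}]'
```

```text
[621.9  96.8 150. ] [617.2  46.6 114. ]
time: 8.17
tool_pos: [619.0, 97.3, 143.8]
eef_rot: [1.0, -0.0, -0.001, -0.0]
contact_force: [0.1, 0.1, 0.5]
grip_width: 45.2
```

```bash
python3 -m jog '[{"gripper":12,"x":0.1,"y":0,"z":0,"ax":0,"ay":0,"az":0},{"gripper":12,"x":0,"y":0,"z":0,"ax":0,"ay":0,"az":0},{"gripper":12,"x":0,"y":0,"z":0,"ax":0,"ay":0,"az":0},{"gripper":12,"x":0,"y":0,"z":0,"ax":0,"ay":0,"az":0},{"gripper":12,"x":0,"y":0,"z":0,"ax":0,"ay":0,"az":0},{"gripper":12,"x":0,"y":0,"z":0,"ax":0,"ay":0,"az":0},{"gripper":12,"x":0,"y":0,"z":0,"ax":0,"ay":0,"az":0}]' 15
```

```text
time: 8.75
tool_pos: [623.2, 97.6, 145.1]
eef_rot: [1.0, -0.0, 0.0, -0.0]
contact_force: [-1.6, 0.0, 3.3]
grip_width: 15.0
```

```bash
python3 -m jog '[{"gripper":12,"x":0.27,"y":0.05,"z":0,"ax":0,"ay":0,"az":0},{"gripper":12,"x":0.26,"y":0.09,"z":0,"ax":0,"ay":0,"az":0},{"gripper":12,"x":0.25,"y":0.12,"z":0,"ax":0,"ay":0,"az":0},{"gripper":12,"x":0.23,"y":0.15,"z":0,"ax":0,"ay":0,"az":0},{"gripper":12,"x":0.2,"y":0.19,"z":0,"ax":0,"ay":0,"az":0},{"gripper":12,"x":0.18,"y":0.21,"z":0,"ax":0,"ay":0,"az":0},{"gripper":12,"x":0.15,"y":0.23,"z":0,"ax":0,"ay":0,"az":0},{"gripper":12,"x":0.11,"y":0.25,"z":0,"ax":0,"ay":0,"az":0},{"gripper":12,"x":0.08,"y":0.26,"z":0,"ax":0,"ay":0,"az":0},{"gripper":12,"x":0.04,"y":0.27,"z":0,"ax":0,"ay":0,"az":0},{"gripper":12,"x":0,"y":0.28,"z":0,"ax":0,"ay":0,"az":0},{"gripper":12,"x":-0.04,"y":0.27,"z":0,"ax":0,"ay":0,"az":0}]'; python3 -m jog '[{"gripper":12,"x":0,"y":0,"z":0,"ax":0,"ay":0,"az":0},{"gripper":12,"x":0,"y":0,"z":0,"ax":0,"ay":0,"az":0}]'
```

```text
time: 9.75
tool_pos: [667.4, 39.2, 144.5]
eef_rot: [1.0, -0.0, 0.001, -0.001]
contact_force: [7.0, 3.9, -2.7]
grip_width: 15.8
time: 9.92
tool_pos: [667.3, 38.0, 144.5]
eef_rot: [1.0, -0.001, 0.001, -0.0]
contact_force: [5.0, 0.9, -1.9]
grip_width: 15.2
```

```bash
python3 -m jog '[{"gripper":40,"x":0,"y":0,"z":0,"ax":0,"ay":0,"az":0},{"gripper":40,"x":0,"y":0,"z":0,"ax":0,"ay":0,"az":0},{"gripper":40,"x":0,"y":0,"z":0,"ax":0,"ay":0,"az":0},{"gripper":40,"x":0,"y":0,"z":-0.8,"ax":0,"ay":0,"az":0},{"gripper":40,"x":0,"y":0,"z":-1,"ax":0,"ay":0,"az":0},{"gripper":40,"x":0,"y":0,"z":-1,"ax":0,"ay":0,"az":0},{"gripper":40,"x":-1,"y":0,"z":0,"ax":0,"ay":0,"az":0},{"gripper":40,"x":-1,"y":0,"z":0,"ax":0,"ay":0,"az":0},{"gripper":40,"x":-1,"y":0,"z":0,"ax":0,"ay":0,"az":0},{"gripper":40,"x":-1,"y":0,"z":0,"ax":0,"ay":0,"az":0},{"gripper":40,"x":-1,"y":0.2,"z":0,"ax":0,"ay":0,"az":0},{"gripper":40,"x":0,"y":0,"z":0,"ax":0,"ay":0,"az":-1}]'; python3 -m jog '[{"gripper":40,"x":0,"y":0,"z":0,"ax":0,"ay":0,"az":-1},{"gripper":40,"x":0,"y":0,"z":0,"ax":0,"ay":0,"az":-1},{"gripper":40,"x":0,"y":0,"z":0,"ax":0,"ay":0,"az":-1},{"gripper":40,"x":0,"y":0,"z":0,"ax":0,"ay":0,"az":-1},{"gripper":40,"x":0,"y":0,"z":0,"ax":0,"ay":0,"az":-1},{"gripper":40,"x":0,"y":0,"z":0,"ax":0,"ay":0,"az":-1},{"gripper":40,"x":0,"y":0,"z":0,"ax":0,"ay":0,"az":-1},{"gripper":40,"x":0,"y":0,"z":0,"ax":0,"ay":0,"az":-1},{"gripper":40,"x":0,"y":0,"z":0,"ax":0,"ay":0,"az":-1},{"gripper":40,"x":0,"y":0,"z":0,"ax":0,"ay":0,"az":-1},{"gripper":40,"x":0,"y":0,"z":0,"ax":0,"ay":0,"az":-1},{"gripper":40,"x":0,"y":0,"z":0,"ax":0,"ay":0,"az":-1}]'; python3 -m jog '[{"gripper":36,"x":0,"y":0,"z":0,"ax":0,"ay":0,"az":-1},{"gripper":36,"x":0,"y":0,"z":0,"ax":0,"ay":0,"az":-1},{"gripper":36,"x":0,"y":0,"z":0,"ax":0,"ay":0,"az":0},{"gripper":36,"x":0,"y":0,"z":0,"ax":0,"ay":0,"az":0}]'
python3 - <<'E'
from h import *
snap('wrist','w6');plan([542.5,34.6,105],down(90))
E
```

```text
time: 10.92
tool_pos: [536.7, 33.6, 213.5]
eef_rot: [0.999, 0.052, -0.002, -0.0]
contact_force: [0.5, 1.0, 0.0]
grip_width: 40.0
time: 11.92
tool_pos: [540.8, 33.4, 214.4]
eef_rot: [0.776, 0.631, -0.0, -0.0]
contact_force: [0.3, -0.2, 0.9]
grip_width: 40.2
time: 12.25
tool_pos: [540.9, 33.4, 214.4]
eef_rot: [0.708, 0.706, -0.0, -0.0]
contact_force: [0.4, -0.3, -0.1]
grip_width: 35.9
pos [540.9  33.4 214.4] turn [-0.   -0.   -0.03] shift-after-turn [0.05 0.06 4.38] shift-before [0.05 0.06 4.38]
```

View pics/w6.png

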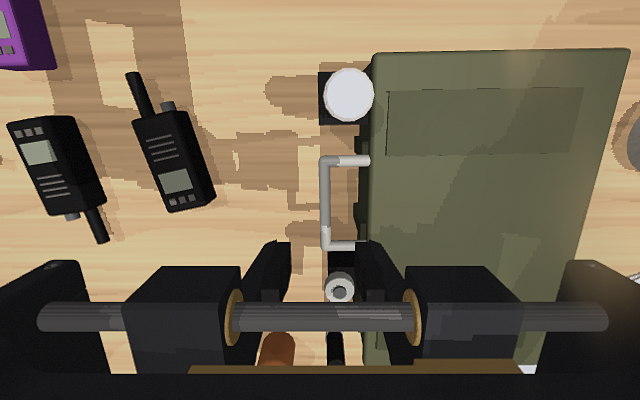

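```bash
python3 - <<'E'
from h import *
c=load('w6')
for p in [(326,160),(325.5,203),(325,246)]: print(onz(c,p,98).round(1))
for p in [(135,125),(188,107),(216,199),(168,212),(8,124),(75,116),(105,202),(54,213)]: print('r',onz(c,p,36).round(1))
E
python3 -m jog '[{"gripper":36,"x":0.03,"y":0,"z":0.9,"ax":0,"ay":0,"az":0},{"gripper":36,"x":0.02,"y":0.05,"z":0.9,"ax":0,"ay":0,"az":0},{"gripper":36,"x":0,"y":0,"z":0.9,"ax":0,"ay":0,"az":0},{"gripper":36,"x":0,"y":0,"z":0.5,"ax":0,"ay":0,"az":0},{"gripper":36,"x":0,"y":0,"z":0,"ax":0,"ay":0,"az":0},{"gripper":36,"x":0,"y":0,"z":0,"ax":0,"ay":0,"az":0}]'
```

```text
[501.1  36.7  98. ]
[539.1  36.3  98. ]
[580.9  35.8  98. ]
r [ 474.5 -157.8   36. ]
r [ 457.3 -101.    36. ]
r [553.8 -84.   36. ]
r [ 568.8 -139.6   36. ]
r [ 472.9 -287.7   36. ]
r [ 465.4 -216.9   36. ]
r [ 556.8 -207.7   36. ]
r [ 569.6 -268.1   36. ]
time: 12.8
tool_pos: [542.1, 34.6, 134.3]
eef_rot: [0.708, 0.707, -0.0, -0.001]
contact_force: [0.0, 0.0, -0.1]
grip_width: 36.3
```

```bash
python3 -m jog '[{"gripper":24,"x":0,"y":0,"z":0,"ax":0,"ay":0,"az":0},{"gripper":24,"x":0,"y":0,"z":0.4,"ax":0,"ay":0,"az":0},{"gripper":24,"x":0,"y":0,"z":0.4,"ax":0,"ay":0,"az":0},{"gripper":24,"x":0,"y":0,"z":0.35,"ax":0,"ay":0,"az":0},{"gripper":24,"x":0,"y":0,"z":0,"ax":0,"ay":0,"az":0},{"gripper":7,"x":0,"y":0,"z":0,"ax":0,"ay":0,"az":0},{"gripper":7,"x":0,"y":0,"z":0,"ax":0,"ay":0,"az":0},{"gripper":7,"x":0,"y":0,"z":0,"ax":0,"ay":0,"az":0},{"gripper":7,"x":0,"y":0,"z":0,"ax":0,"ay":0,"az":0},{"gripper":7,"x":0,"y":0,"z":0,"ax":0,"ay":0,"az":0}]' 20
python3 - <<'E'
from h import *
# lid path increments in tool (x=+y world, z=down), 36 rows
N=36
for N in (36,):
    t=np.linspace(0,1.76,N+1);y=-231*np.cos(t)+8*np.sin(t);z=231*np.sin(t)+8*np.cos(t)
    print(np.c_[np.diff(y)/25,-np.diff(z)/25].round(2).tolist(), y[-1]-y[0],z[-1]-z[0])
E
```

```text
time: 13.63
tool_pos: [542.4, 35.2, 105.8]
eef_rot: [0.707, 0.707, 0.0, -0.0]
contact_force: [1.2, 4.3, -3.5]
grip_width: 9.4
[[0.03, -0.45], [0.05, -0.45], [0.07, -0.45], [0.09, -0.44], [0.11, -0.44], [0.14, -0.43], [0.16, -0.42], [0.18, -0.42], [0.2, -0.41], [0.22, -0.4], [0.24, -0.39], [0.25, -0.37], [0.27, -0.36], [0.29, -0.35], [0.31, -0.33], [0.32, -0.32], [0.34, -0.3], [0.35, -0.28], [0.36, -0.27], [0.38, -0.25], [0.39, -0.23], [0.4, -0.21], [0.41, -0.19], [0.42, -0.17], [0.43, -0.15], [0.43, -0.13], [0.44, -0.11], [0.44, -0.09], [0.45, -0.06], [0.45, -0.04], [0.45, -0.02], [0.45, 0.0], [0.45, 0.02], [0.45, 0.05], [0.45, 0.07], [0.44, 0.09]] 282.30298432135623 217.37303254764683
```

```bash
python3 -m jog '[{"gripper":7,"x":0.03,"y":0,"z":-0.45,"ax":0,"ay":0,"az":0},{"gripper":7,"x":0.05,"y":0,"z":-0.45,"ax":0,"ay":0,"az":0},{"gripper":7,"x":0.07,"y":0,"z":-0.45,"ax":0,"ay":0,"az":0},{"gripper":7,"x":0.09,"y":0,"z":-0.44,"ax":0,"ay":0,"az":0},{"gripper":7,"x":0.11,"y":0,"z":-0.44,"ax":0,"ay":0,"az":0},{"gripper":7,"x":0.14,"y":0,"z":-0.43,"ax":0,"ay":0,"az":0},{"gripper":7,"x":0.16,"y":0,"z":-0.42,"ax":0,"ay":0,"az":0},{"gripper":7,"x":0.18,"y":0,"z":-0.42,"ax":0,"ay":0,"az":0},{"gripper":7,"x":0.2,"y":0,"z":-0.41,"ax":0,"ay":0,"az":0},{"gripper":7,"x":0.22,"y":0,"z":-0.4,"ax":0,"ay":0,"az":0},{"gripper":7,"x":0.24,"y":0,"z":-0.39,"ax":0,"ay":0,"az":0},{"gripper":7,"x":0.25,"y":0,"z":-0.37,"ax":0,"ay":0,"az":0}]'
python3 - <<'E'
from h import *
snap('side','s7')
p=np.array(arm.state()['tool_pos']);d=p-[542.4,35.2,105.8];print(d, np.arctan2(85+8+d[2]-85,231-d[1]))
E
```

```text
time: 14.63
tool_pos: [542.0, 77.6, 233.6]
eef_rot: [0.707, 0.707, -0.001, 0.0]
contact_force: [-3.0, -4.3, -1.6]
grip_width: 9.1
[ -0.37948705  43.55215281 129.53264528] 0.6329947226619635
```

View pics/s7.png

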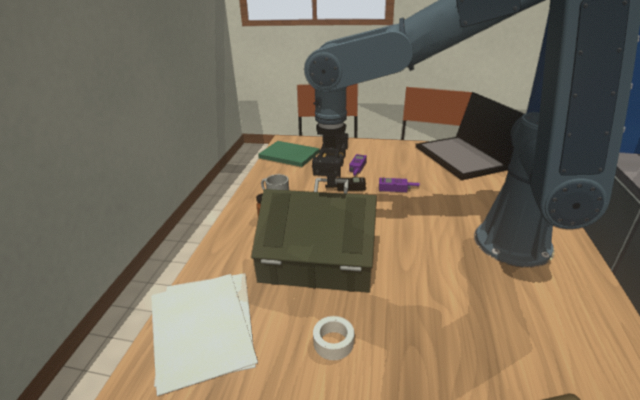

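Lid is following (at ~0.6 rad). Continue.

```bash
python3 -m jog '[{"gripper":7,"x":0.27,"y":0,"z":-0.36,"ax":0,"ay":0,"az":0},{"gripper":7,"x":0.29,"y":0,"z":-0.35,"ax":0,"ay":0,"az":0},{"gripper":7,"x":0.31,"y":0,"z":-0.33,"ax":0,"ay":0,"az":0},{"gripper":7,"x":0.32,"y":0,"z":-0.32,"ax":0,"ay":0,"az":0},{"gripper":7,"x":0.34,"y":0,"z":-0.3,"ax":0,"ay":0,"az":0},{"gripper":7,"x":0.35,"y":0,"z":-0.28,"ax":0,"ay":0,"az":0},{"gripper":7,"x":0.36,"y":0,"z":-0.27,"ax":0,"ay":0,"az":0},{"gripper":7,"x":0.38,"y":0,"z":-0.25,"ax":0,"ay":0,"az":0},{"gripper":7,"x":0.39,"y":0,"z":-0.23,"ax":0,"ay":0,"az":0},{"gripper":7,"x":0.4,"y":0,"z":-0.21,"ax":0,"ay":0,"az":0},{"gripper":7,"x":0.41,"y":0,"z":-0.19,"ax":0,"ay":0,"az":0},{"gripper":7,"x":0.42,"y":0,"z":-0.17,"ax":0,"ay":0,"az":0}]'
python3 - <<'E'
from h import *
p=np.array(arm.state()['tool_pos']);d=p-[542.4,35.2,105.8];print(d, np.arctan2(8+d[2],231-d[1]),np.hypot(8+d[2],231-d[1]))
E
```

```text
time: 15.68
tool_pos: [541.8, 183.3, 316.9]
eef_rot: [0.707, 0.707, -0.001, 0.001]
contact_force: [-6.6, -6.4, 5.9]
grip_width: 9.1
[ -0.64700816 148.14475534 211.07491598] 1.2092186943592231 234.21957727180845
```

```bash
python3 -m jog '[{"gripper":7,"x":0.43,"y":0,"z":-0.13,"ax":0,"ay":0,"az":0},{"gripper":7,"x":0.43,"y":0,"z":-0.12,"ax":0,"ay":0,"az":0},{"gripper":7,"x":0.44,"y":0,"z":-0.11,"ax":0,"ay":0,"az":0},{"gripper":7,"x":0.44,"y":0,"z":-0.08,"ax":0,"ay":0,"az":0},{"gripper":7,"x":0.45,"y":0,"z":-0.05,"ax":0,"ay":0,"az":0},{"gripper":7,"x":0.45,"y":0,"z":-0.03,"ax":0,"ay":0,"az":0},{"gripper":7,"x":0.45,"y":0,"z":0,"ax":0,"ay":0,"az":0},{"gripper":7,"x":0.45,"y":0,"z":0.02,"ax":0,"ay":0,"az":0},{"gripper":7,"x":0.45,"y":0,"z":0.04,"ax":0,"ay":0,"az":0},{"gripper":7,"x":0.45,"y":0,"z":0.06,"ax":0,"ay":0,"az":0},{"gripper":7,"x":0.43,"y":0,"z":0.08,"ax":0,"ay":0,"az":0},{"gripper":7,"x":0,"y":0,"z":0,"ax":0,"ay":0,"az":0}]'; python3 -m jog '[{"gripper":7,"x":0,"y":0,"z":0,"ax":0,"ay":0,"az":0}]'
python3 - <<'E'
from h import *
p=np.array(arm.state()['tool_pos']);d=p-[542.4,35.2,105.8];print(d, np.arctan2(8+d[2],231-d[1]),np.hypot(8+d[2],231-d[1]))
snap('side','s8')
E
```

```text
time: 16.68
tool_pos: [540.3, 309.4, 325.5]
eef_rot: [0.706, 0.708, 0.001, -0.002]
contact_force: [-12.5, 4.9, 11.1]
grip_width: 9.4
time: 16.77
tool_pos: [540.3, 309.1, 325.5]
eef_rot: [0.706, 0.708, 0.001, -0.002]
contact_force: [-12.0, 4.4, 11.0]
grip_width: 9.3
[ -2.10771577 273.85859945 219.70538903] 1.756839271370647 231.70369815679666
```

View pics/s8.png

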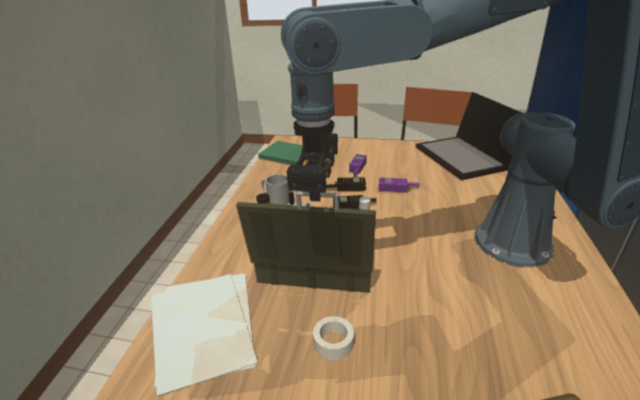

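```bash
python3 -m jog '[{"gripper":26,"x":0,"y":0,"z":0,"ax":0,"ay":0,"az":0},{"gripper":26,"x":0,"y":0,"z":0,"ax":0,"ay":0,"az":0},{"gripper":26,"x":0,"y":0,"z":0,"ax":0,"ay":0,"az":0},{"gripper":26,"x":0,"y":0,"z":-0.6,"ax":0,"ay":0,"az":0},{"gripper":26,"x":0,"y":0,"z":-0.8,"ax":0,"ay":0,"az":0},{"gripper":26,"x":0,"y":0,"z":-0.6,"ax":0,"ay":0,"az":0},{"gripper":76,"x":-0.9,"y":0,"z":0,"ax":0,"ay":0,"az":0},{"gripper":76,"x":-0.9,"y":0,"z":0,"ax":0,"ay":0,"az":0},{"gripper":76,"x":-0.9,"y":0,"z":0,"ax":0,"ay":0,"az":0},{"gripper":76,"x":-0.9,"y":0,"z":0,"ax":0,"ay":0,"az":0},{"gripper":76,"x":-0.9,"y":0,"z":0,"ax":0,"ay":0,"az":0},{"gripper":76,"x":-0.9,"y":0,"z":0,"ax":0,"ay":0,"az":0}]'; python3 -m jog '[{"gripper":76,"x":-1,"y":0,"z":0,"ax":0,"ay":0,"az":0},{"gripper":76,"x":-1,"y":0,"z":0,"ax":0,"ay":0,"az":0},{"gripper":76,"x":-1,"y":0,"z":0,"ax":0,"ay":0,"az":0},{"gripper":76,"x":-1,"y":0,"z":0,"ax":0,"ay":0,"az":0},{"gripper":76,"x":-1,"y":0,"z":0,"ax":0,"ay":0,"az":0},{"gripper":76,"x":-1,"y":0,"z":0,"ax":0,"ay":0,"az":0},{"gripper":76,"x":-1,"y":0,"z":0,"ax":0,"ay":0,"az":0},{"gripper":76,"x":-1,"y":0,"z":0,"ax":0,"ay":0,"az":0},{"gripper":76,"x":-1,"y":0,"z":0,"ax":0,"ay":0,"az":0},{"gripper":76,"x":-1,"y":0,"z":0.5,"ax":0,"ay":0,"az":0},{"gripper":76,"x":-1,"y":0,"z":0.5,"ax":0,"ay":0,"az":0},{"gripper":76,"x":-1,"y":0,"z":0.5,"ax":0,"ay":0,"az":0}]';python3 -m jog '[{"gripper":76,"x":-0.5,"y":0,"z":0.5,"ax":0,"ay":0,"az":0},{"gripper":76,"x":0,"y":0,"z":0,"ax":0,"ay":0,"az":0},{"gripper":76,"x":0,"y":0,"z":0,"ax":0,"ay":0,"az":0},{"gripper":76,"x":0,"y":0,"z":0,"ax":0,"ay":0,"az":0}]'
python3 - <<'E'
from h import *
snap('wrist','w9');snap('top','t9')
E
```

```text
time: 17.82
tool_pos: [542.5, 169.5, 372.1]
eef_rot: [0.707, 0.707, 0.0, 0.0]
contact_force: [0.4, -0.2, -0.3]
grip_width: 63.8
time: 18.82
tool_pos: [542.4, -130.8, 334.5]
eef_rot: [0.707, 0.707, 0.0, 0.001]
contact_force: [0.4, 1.4, -0.0]
grip_width: 75.7
time: 19.15
tool_pos: [542.6, -140.8, 322.6]
eef_rot: [0.707, 0.707, 0.0, 0.0]
contact_force: [-0.1, -0.9, 0.5]
grip_width: 76.0
```

View pics/w9.png

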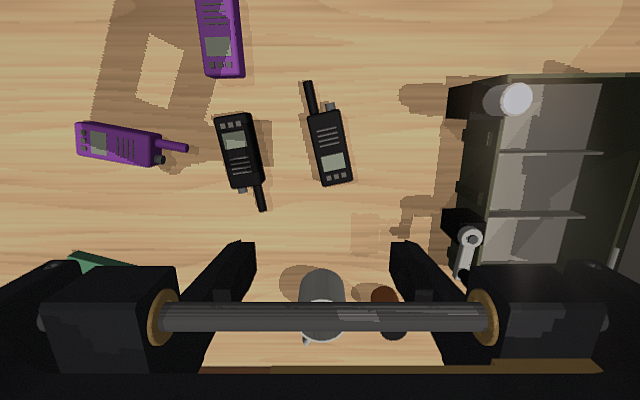

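View pics/t9.png

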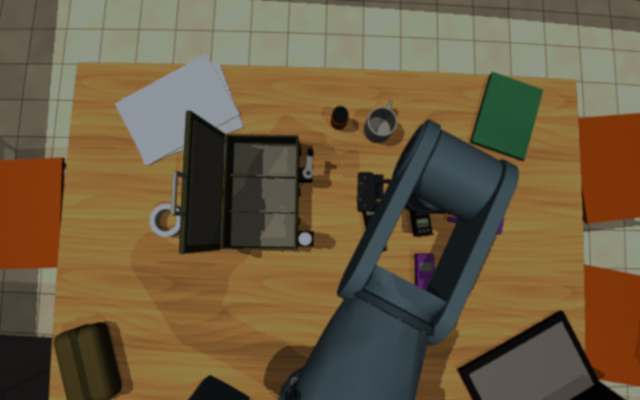

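Run:
```python
from h import *
im=load('w9')['img']
cv2.imwrite('pics/cw9.png',cv2.resize(im[70:220,200:370,::-1],None,fx=4,fy=4,interpolation=cv2.INTER_CUBIC))
```

```text
(no output)
```

View pics/cw9.png

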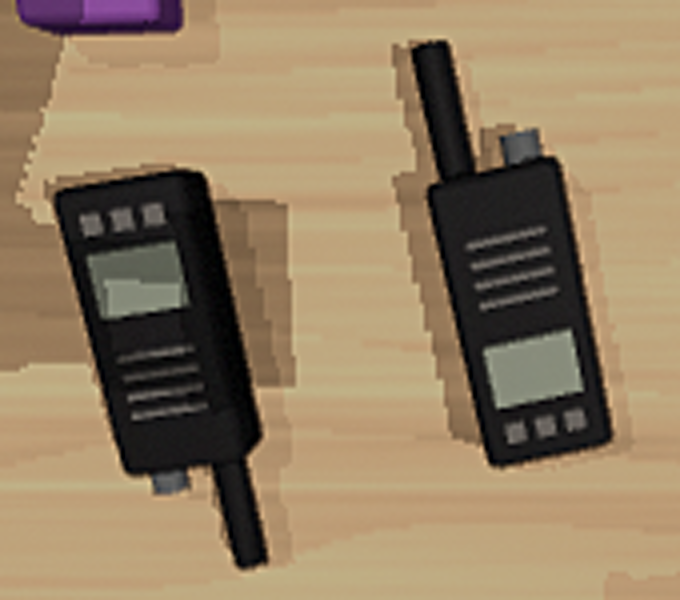

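Run:
```python
from h import *
c=load('w9')
for n,q in [('A',[(430,187),(557,158),(610,438),(490,466)]),('B',[(56,192),(190,174),(247,455),(128,472)])]:
    P=np.array([onz(c,(u/4+200,v/4+70),36) for u,v in q]);print(n,P.round(1).tolist(),P.mean(0).round(1))
    a=(P[0]+P[1]-P[2]-P[3])/2;print('len',np.linalg.norm(a),'wid',np.linalg.norm((P[0]+P[3]-P[1]-P[2])/2),'ang',np.degrees(np.arctan2(a[1],a[0])))
```

```text
A [[471.0, -161.1, 36.0], [461.6, -117.6, 36.0], [559.3, -96.5, 36.0], [569.9, -140.5, 36.0]] [ 515.4 -128.9   36. ]
len 100.49082692770217 wid 44.878749170604166 ang -168.02254547739042
B [[472.6, -289.8, 36.0], [466.7, -243.2, 36.0], [565.6, -230.0, 36.0], [572.1, -274.5, 36.0]] [ 519.3 -259.4   36. ]
len 100.24180475095348 wid 45.9490351561777 ang -171.8524788067647
```

```bash
python3 -m jog '[{"gripper":76,"x":0.24,"y":-0.54,"z":0.5,"ax":0,"ay":0,"az":0},{"gripper":76,"x":0.23,"y":-0.54,"z":0.5,"ax":0,"ay":0,"az":0},{"gripper":76,"x":0,"y":0,"z":1,"ax":0,"ay":0,"az":-1},{"gripper":76,"x":0,"y":0,"z":1,"ax":0,"ay":0,"az":-1},{"gripper":76,"x":0,"y":0,"z":1,"ax":0,"ay":0,"az":0},{"gripper":76,"x":0,"y":0,"z":1,"ax":0,"ay":0,"az":0},{"gripper":76,"x":0,"y":0,"z":1,"ax":0,"ay":0,"az":0},{"gripper":76,"x":0,"y":0,"z":1,"ax":0,"ay":0,"az":0},{"gripper":76,"x":0,"y":0,"z":0,"ax":0,"ay":0,"az":0},{"gripper":76,"x":0,"y":0,"z":0,"ax":0,"ay":0,"az":0},{"gripper":76,"x":0,"y":0,"z":0,"ax":0,"ay":0,"az":0}]'
python3 - <<'E'
from h import *
snap('wrist','w10');plan([515.5,-129,43],down(102))
E
```

```text
time: 20.17
tool_pos: [516.5, -129.8, 148.8]
eef_rot: [0.629, 0.777, 0.0, 0.001]
contact_force: [0.4, -0.5, 0.6]
grip_width: 76.2
pos [ 516.8 -130.1  149.2] turn [0.03 0.02 0.  ] shift-after-turn [ 0.05 -0.04  4.25] shift-before [ 0.06 -0.05  4.25]
```

View pics/w10.png

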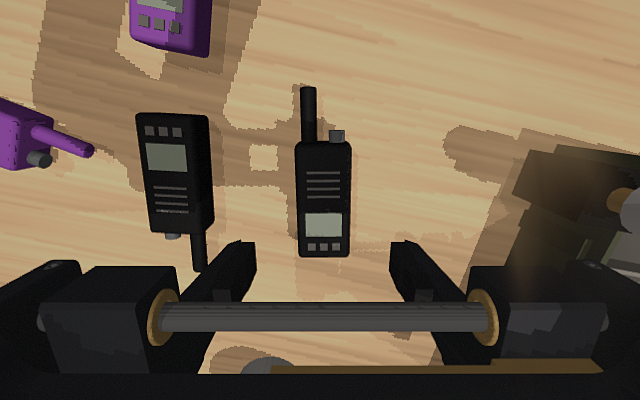

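```bash
python3 - <<'E'
from h import *
c=load('w10')
P=np.array([onz(c,p,36) for p in [(296,143),(350,142),(351,256),(298,257)]]);print(P.round(1).tolist(),P.mean(0))
P=np.array([onz(c,p,36) for p in [(135,113),(190,113),(207,232),(150,232)]]);print(P.round(1).tolist(),P.mean(0))
E
python3 -m jog '[{"gripper":76,"x":0.05,"y":-0.05,"z":0.8,"ax":0,"ay":0,"az":0},{"gripper":76,"x":0,"y":0,"z":0.8,"ax":0,"ay":0,"az":0},{"gripper":76,"x":0,"y":0,"z":0.8,"ax":0,"ay":0,"az":0},{"gripper":76,"x":0,"y":0,"z":0.8,"ax":0,"ay":0,"az":0},{"gripper":76,"x":0,"y":0,"z":0.7,"ax":0,"ay":0,"az":0},{"gripper":76,"x":0,"y":0,"z":0.3,"ax":0,"ay":0,"az":0},{"gripper":76,"x":0,"y":0,"z":0,"ax":0,"ay":0,"az":0},{"gripper":76,"x":0,"y":0,"z":0,"ax":0,"ay":0,"az":0}]'
```

```text
[[468.3, -162.1, 36.0], [458.4, -119.3, 36.0], [558.8, -93.9, 36.0], [570.0, -141.5, 36.0]] [ 513.86974038 -129.20007082   36.        ]
[[471.8, -290.9, 36.0], [462.8, -248.3, 36.0], [562.4, -226.1, 36.0], [573.2, -276.3, 36.0]] [ 517.53313748 -260.42574901   36.        ]
time: 20.88
tool_pos: [514.8, -129.3, 43.2]
eef_rot: [0.629, 0.777, 0.0, 0.001]
contact_force: [0.8, -0.0, 0.4]
grip_width: 75.8
```

```bash
python3 -m jog '[{"gripper":40,"x":0,"y":0,"z":0,"ax":0,"ay":0,"az":0},{"gripper":40,"x":0,"y":0,"z":0,"ax":0,"ay":0,"az":0},{"gripper":40,"x":0,"y":0,"z":0,"ax":0,"ay":0,"az":0},{"gripper":40,"x":0,"y":0,"z":0,"ax":0,"ay":0,"az":0},{"gripper":40,"x":0,"y":0,"z":0,"ax":0,"ay":0,"az":0},{"gripper":40,"x":0,"y":0,"z":0,"ax":0,"ay":0,"az":0},{"gripper":40,"x":0,"y":0,"z":0,"ax":0,"ay":0,"az":0},{"gripper":40,"x":0,"y":0,"z":-0.5,"ax":0,"ay":0,"az":0},{"gripper":40,"x":0,"y":0,"z":-0.8,"ax":0,"ay":0,"az":0},{"gripper":40,"x":0,"y":0,"z":-0.8,"ax":0,"ay":0,"az":0},{"gripper":40,"x":0,"y":0,"z":-0.8,"ax":0,"ay":0,"az":0},{"gripper":40,"x":0,"y":0,"z":0,"ax":0,"ay":0,"az":0}]' 45
python3 - <<'E'
from h import *
snap('wrist','w11')
E
```

```text
time: 21.88
tool_pos: [516.0, -129.9, 118.5]
eef_rot: [0.629, 0.777, 0.001, 0.003]
contact_force: [0.9, -0.6, -2.5]
grip_width: 47.6
```

View pics/w11.png

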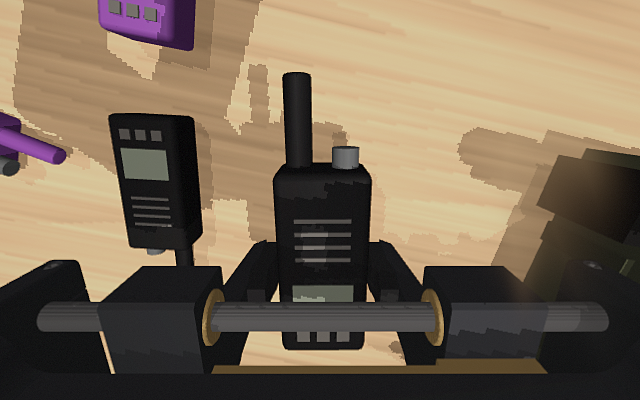

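```bash
python3 -m jog '[{"gripper":40,"x":0,"y":0,"z":-0.6,"ax":0,"ay":0,"az":-0.9},{"gripper":40,"x":0,"y":0,"z":-0.6,"ax":0,"ay":0,"az":-0.9},{"gripper":40,"x":0,"y":0,"z":-0.6,"ax":0,"ay":0,"az":-0.9},{"gripper":40,"x":0,"y":0,"z":-0.6,"ax":0,"ay":0,"az":-0.9},{"gripper":40,"x":0,"y":0,"z":-0.6,"ax":0,"ay":0,"az":-0.9},{"gripper":40,"x":0,"y":0,"z":-0.6,"ax":0,"ay":0,"az":-0.9},{"gripper":40,"x":0,"y":0,"z":-0.6,"ax":0,"ay":0,"az":-0.9},{"gripper":40,"x":0,"y":0,"z":-0.1,"ax":0,"ay":0,"az":-0.9}]'
python3 - <<'E'
from h import *
s=arm.state();print(s['joint_positions'],s['grip_width'])
plan([670.5,193,225],down(180))
E
```

```text
time: 22.6
tool_pos: [514.3, -129.2, 222.9]
eef_rot: [0.297, 0.955, -0.0, 0.001]
contact_force: [0.5, -0.8, -2.1]
grip_width: 47.7
[-4.70122082e-01  1.18008295e-01  1.75802312e+00  5.42360763e-05
  1.26425058e+00 -3.00870224e+00] 47.72757100788734
pos [ 514.3 -129.2  222.9] turn [-0.    0.01 -5.76] shift-after-turn [-6.25 12.89 -0.08] shift-before [ 2.16 14.16 -0.08]
```

```bash
python3 -m jog '[{"gripper":40,"x":0.13,"y":0.9,"z":0,"ax":0,"ay":0,"az":0},{"gripper":40,"x":0.13,"y":0.9,"z":0,"ax":0,"ay":0,"az":0},{"gripper":40,"x":0.13,"y":0.9,"z":0,"ax":0,"ay":0,"az":0},{"gripper":40,"x":0.13,"y":0.9,"z":0,"ax":0,"ay":0,"az":0},{"gripper":40,"x":0.13,"y":0.9,"z":0,"ax":0,"ay":0,"az":0},{"gripper":40,"x":0.13,"y":0.9,"z":0,"ax":0,"ay":0,"az":0},{"gripper":40,"x":0.13,"y":0.9,"z":0,"ax":0,"ay":0,"az":0},{"gripper":40,"x":0.13,"y":0.9,"z":0,"ax":0,"ay":0,"az":0},{"gripper":40,"x":0.13,"y":0.9,"z":0,"ax":0,"ay":0,"az":0},{"gripper":40,"x":0.13,"y":0.9,"z":0,"ax":0,"ay":0,"az":0},{"gripper":40,"x":0.13,"y":0.9,"z":0,"ax":0,"ay":0,"az":0},{"gripper":40,"x":0.13,"y":0.9,"z":0,"ax":0,"ay":0,"az":0}]'; python3 -m jog '[{"gripper":40,"x":0.1,"y":0.9,"z":0,"ax":0,"ay":0,"az":0},{"gripper":40,"x":0.1,"y":0.9,"z":0,"ax":0,"ay":0,"az":0},{"gripper":40,"x":0.1,"y":0.9,"z":0,"ax":0,"ay":0,"az":0},{"gripper":40,"x":0,"y":0,"z":0,"ax":0,"ay":0,"az":-0.96},{"gripper":40,"x":0,"y":0,"z":0,"ax":0,"ay":0,"az":-0.96},{"gripper":40,"x":0,"y":0,"z":0,"ax":0,"ay":0,"az":-0.96},{"gripper":40,"x":0,"y":0,"z":0,"ax":0,"ay":0,"az":-0.96},{"gripper":40,"x":0,"y":0,"z":0,"ax":0,"ay":0,"az":-0.96},{"gripper":40,"x":0,"y":0,"z":0,"ax":0,"ay":0,"az":-0.96},{"gripper":40,"x":0,"y":0,"z":0,"ax":0,"ay":0,"az":0},{"gripper":40,"x":0,"y":0,"z":0,"ax":0,"ay":0,"az":0}]';python3 - <<'E'
from h import *
s=arm.state();print(s['joint_positions'],s['grip_width'])
plan([670.5,193,49],down(180))
snap('wrist','w12');snap('top','t12');snap('side','s12')
E
```

```text
time: 23.6
tool_pos: [635.4, 116.0, 219.5]
eef_rot: [0.299, 0.954, -0.001, -0.002]
contact_force: [0.7, -0.3, -1.5]
grip_width: 47.7
time: 24.52
tool_pos: [667.6, 174.6, 219.9]
eef_rot: [0.004, 1.0, -0.0, -0.002]
contact_force: [0.5, 0.1, -1.8]
grip_width: 47.7
[ 8.42193350e-02  4.66744615e-01  1.32331143e+00  6.30427310e-05
  1.35455688e+00 -3.04988361e+00] 47.677385810542546
pos [667.6 174.6 219.9] turn [-0.   -0.03 -0.07] shift-after-turn [-0.12  0.74  6.84] shift-before [-0.13  0.74  6.84]
```

View pics/w12.png

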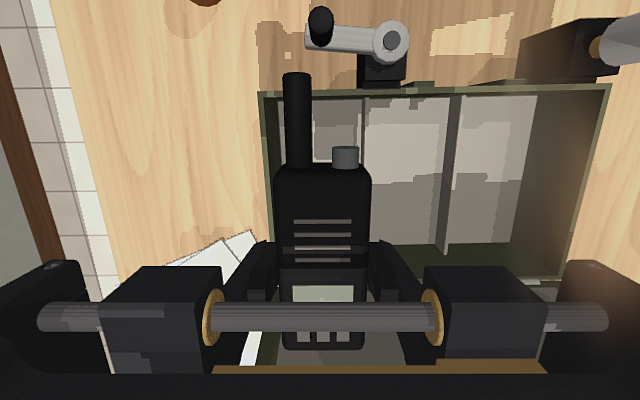

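View pics/t12.png

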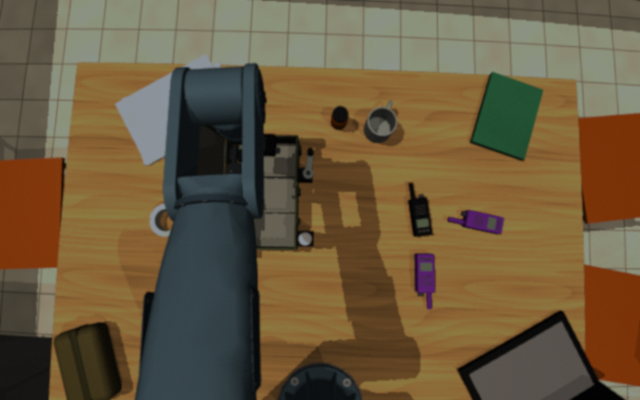

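```bash
python3 - <<'E'
from h import *
c=load('w12')
print(onz(c,(257,92),85).round(1),onz(c,(611,84),85).round(1),'div',onz(c,(363,93),35).round(1),onz(c,(457,93),35).round(1),onz(c,(366,180),35),'pivot',onz(c,(391,40),114),'peg',onz(c,(320,22),150))
print(proj(c,[[670.5+47,100,35],[670.5-47,100,35]]))
E
python3 -m jog '[{"gripper":40,"x":-0.1,"y":0.37,"z":0.2,"ax":0,"ay":0,"az":0},{"gripper":40,"x":0,"y":0.37,"z":0.8,"ax":0,"ay":0,"az":0},{"gripper":40,"x":0,"y":0,"z":1,"ax":0,"ay":0,"az":0},{"gripper":40,"x":0,"y":0,"z":1,"ax":0,"ay":0,"az":0},{"gripper":40,"x":0,"y":0,"z":1,"ax":0,"ay":0,"az":0},{"gripper":40,"x":0,"y":0,"z":0,"ax":0,"ay":0,"az":0},{"gripper":40,"x":0,"y":0,"z":0,"ax":0,"ay":0,"az":0}]'
python3 - <<'E'
from h import *
plan([670.5,193,49],down(180))
snap('wrist','w13')
E
```

```text
[721.5  80.2  85. ] [422.9  76.   85. ] div [625.   78.8  35. ] [529.9  79.5  35. ] [618.62039512 168.85527177  35.        ] pivot [616.94535541  47.96416704 114.        ] peg [667.52367437  45.74742098 150.        ]
[[272.77997237 115.67916297]
 [363.78991366 114.91272282]]
time: 25.25
tool_pos: [669.7, 193.5, 120.0]
eef_rot: [0.002, 1.0, -0.0, -0.002]
contact_force: [1.3, 0.4, -1.4]
grip_width: 47.5
pos [669.7 193.5 120. ] turn [-0.   -0.04 -0.05] shift-after-turn [-0.03 -0.02  2.84] shift-before [-0.05 -0.02  2.84]
```

View pics/w13.png

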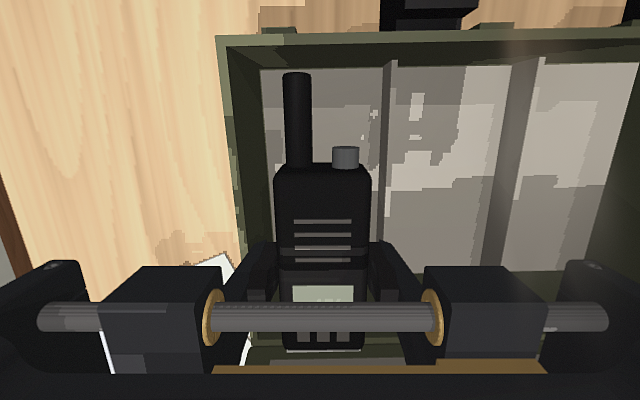

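```bash
python3 -m jog '[{"gripper":40,"x":-0.03,"y":0,"z":0.7,"ax":0,"ay":0,"az":0},{"gripper":40,"x":0,"y":0,"z":0.7,"ax":0,"ay":0,"az":0},{"gripper":40,"x":0,"y":0,"z":0.6,"ax":0,"ay":0,"az":0},{"gripper":40,"x":0,"y":0,"z":0.4,"ax":0,"ay":0,"az":0},{"gripper":40,"x":0,"y":0,"z":0.2,"ax":0,"ay":0,"az":0},{"gripper":40,"x":0,"y":0,"z":0.1,"ax":0,"ay":0,"az":0},{"gripper":40,"x":0,"y":0,"z":0,"ax":0,"ay":0,"az":0},{"gripper":40,"x":0,"y":0,"z":0,"ax":0,"ay":0,"az":0}]'
python3 - <<'E'
from h import *
plan([670.5,193,49],down(180))
snap('wrist','w14')
E
```

```text
time: 25.97
tool_pos: [672.4, 193.2, 55.4]
eef_rot: [0.002, 1.0, 0.0, 0.001]
contact_force: [0.7, 0.7, -2.3]
grip_width: 47.7
pos [672.4 193.2  55.4] turn [ 0.    0.01 -0.04] shift-after-turn [ 0.07 -0.01  0.26] shift-before [ 0.07 -0.01  0.26]
```

View pics/w14.png

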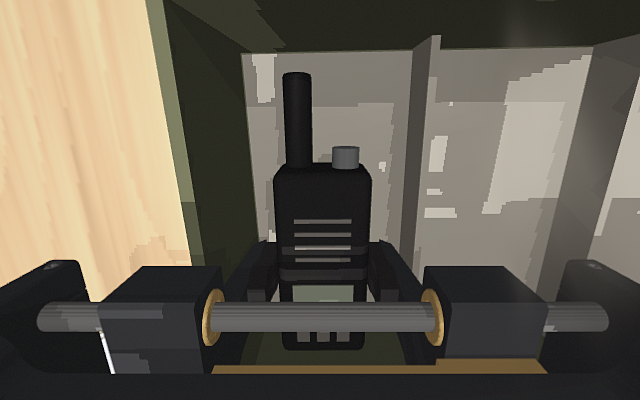

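```bash
python3 -m jog '[{"gripper":40,"x":0.06,"y":0,"z":0.12,"ax":0,"ay":0,"az":0},{"gripper":40,"x":0,"y":0,"z":0.1,"ax":0,"ay":0,"az":0},{"gripper":40,"x":0,"y":0,"z":0,"ax":0,"ay":0,"az":0},{"gripper":40,"x":0,"y":0,"z":0,"ax":0,"ay":0,"az":0}]'
```

```text
time: 26.35
tool_pos: [670.0, 193.1, 48.8]
eef_rot: [0.002, 1.0, -0.0, -0.0]
contact_force: [-0.2, 0.0, -2.2]
grip_width: 47.6
```

```bash
python3 -m jog '[{"gripper":40,"x":0,"y":0,"z":0.05,"ax":0,"ay":0,"az":0},{"gripper":40,"x":0,"y":0,"z":0.05,"ax":0,"ay":0,"az":0},{"gripper":40,"x":0,"y":0,"z":0,"ax":0,"ay":0,"az":0},{"gripper":40,"x":0,"y":0,"z":0,"ax":0,"ay":0,"az":0}]'
```

```text
time: 26.68
tool_pos: [670.5, 193.2, 47.7]
eef_rot: [0.002, 1.0, -0.0, 0.0]
contact_force: [-2.5, -0.6, 6.2]
grip_width: 47.7
```

Contact with the floor. Release and lift.

```bash
python3 -m jog '[{"gripper":55,"x":0,"y":0,"z":0,"ax":0,"ay":0,"az":0},{"gripper":55,"x":0,"y":0,"z":0,"ax":0,"ay":0,"az":0},{"gripper":55,"x":0,"y":0,"z":0,"ax":0,"ay":0,"az":0},{"gripper":55,"x":0,"y":0,"z":-0.3,"ax":0,"ay":0,"az":0},{"gripper":55,"x":0,"y":0,"z":-0.6,"ax":0,"ay":0,"az":0},{"gripper":55,"x":0,"y":0,"z":-1,"ax":0,"ay":0,"az":0},{"gripper":55,"x":0,"y":0,"z":-1,"ax":0,"ay":0,"az":0},{"gripper":55,"x":0,"y":0,"z":-1,"ax":0,"ay":0,"az":0},{"gripper":55,"x":0,"y":0,"z":-1,"ax":0,"ay":0,"az":0},{"gripper":55,"x":0,"y":0,"z":-1,"ax":0,"ay":0,"az":0},{"gripper":55,"x":0,"y":0,"z":-1,"ax":0,"ay":0,"az":0},{"gripper":55,"x":0,"y":0,"z":-0.5,"ax":0,"ay":0,"az":0}]'
python3 - <<'E'
from h import *
snap('wrist','w15');snap('top','t15')
plan([517,-260,250],down(98))
E
```

```text
time: 27.68
tool_pos: [672.1, 193.4, 237.2]
eef_rot: [0.002, 1.0, 0.0, 0.004]
contact_force: [0.5, 0.5, 1.3]
grip_width: 54.7
pos [672.2 193.4 236.1] turn [ 0.06  0.05 13.62] shift-after-turn [-17.09  -8.67  -0.56] shift-before [  6.12 -18.16  -0.62]
```

View pics/w15.png

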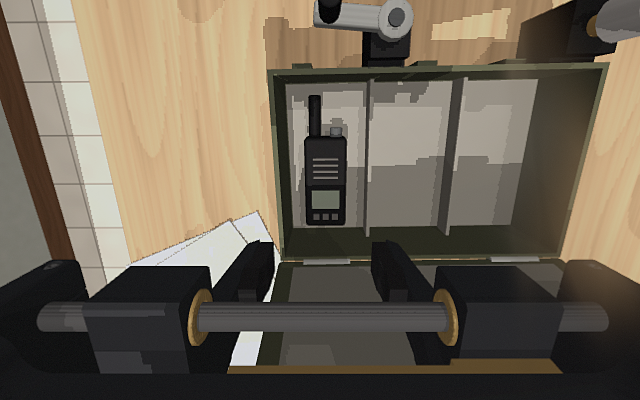

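View pics/t15.png

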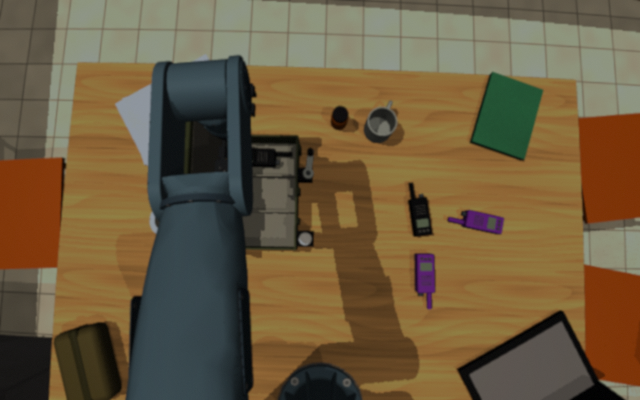

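```bash
python3 -m jog '[{"gripper":76,"x":0,"y":-0.5,"z":0,"ax":0,"ay":0,"az":1},{"gripper":76,"x":0,"y":-0.7,"z":0,"ax":0,"ay":0,"az":1},{"gripper":76,"x":0,"y":-0.8,"z":0,"ax":0,"ay":0,"az":1},{"gripper":76,"x":0,"y":-0.8,"z":0,"ax":0,"ay":0,"az":1},{"gripper":76,"x":0,"y":-0.8,"z":0,"ax":0,"ay":0,"az":1},{"gripper":76,"x":0,"y":-0.8,"z":0,"ax":0,"ay":0,"az":1},{"gripper":76,"x":-0.5,"y":-0.7,"z":0,"ax":0,"ay":0,"az":1},{"gripper":76,"x":-0.6,"y":-0.6,"z":0,"ax":0,"ay":0,"az":1},{"gripper":76,"x":-0.7,"y":-0.5,"z":0,"ax":0,"ay":0,"az":1},{"gripper":76,"x":-0.8,"y":-0.3,"z":0,"ax":0,"ay":0,"az":1},{"gripper":76,"x":-0.9,"y":-0.2,"z":0,"ax":0,"ay":0,"az":1},{"gripper":76,"x":-0.9,"y":0,"z":0,"ax":0,"ay":0,"az":1}]'
python3 - <<'E'
from h import *
plan([517,-260,250],down(98))
E
```

```text
time: 28.78
tool_pos: [663.1, -39.1, 229.4]
eef_rot: [0.592, 0.806, -0.001, -0.001]
contact_force: [1.2, -0.2, 0.9]
grip_width: 76.1
pos [663.1 -39.1 229.4] turn [-0.02 -0.01  1.57] shift-after-turn [-7.94 -7.02 -0.82] shift-before [-6.68 -8.23 -0.81]
```

```bash
python3 -m jog '[{"gripper":76,"x":0,"y":0,"z":-0.4,"ax":0,"ay":0,"az":0.8},{"gripper":76,"x":0,"y":0,"z":-0.4,"ax":0,"ay":0,"az":0.77},{"gripper":76,"x":-0.8,"y":-0.7,"z":0,"ax":0,"ay":0,"az":0},{"gripper":76,"x":-0.8,"y":-0.7,"z":0,"ax":0,"ay":0,"az":0},{"gripper":76,"x":-0.8,"y":-0.7,"z":0,"ax":0,"ay":0,"az":0},{"gripper":76,"x":-0.8,"y":-0.7,"z":0,"ax":0,"ay":0,"az":0},{"gripper":76,"x":-0.8,"y":-0.7,"z":0,"ax":0,"ay":0,"az":0},{"gripper":76,"x":-0.8,"y":-0.7,"z":0,"ax":0,"ay":0,"az":0},{"gripper":76,"x":-0.8,"y":-0.7,"z":0,"ax":0,"ay":0,"az":0},{"gripper":76,"x":-0.8,"y":-0.7,"z":0,"ax":0,"ay":0,"az":0},{"gripper":76,"x":-0.8,"y":-0.7,"z":0,"ax":0,"ay":0,"az":0},{"gripper":76,"x":-0.7,"y":-0.7,"z":0,"ax":0,"ay":0,"az":0}]';python3 -m jog '[{"gripper":76,"x":0,"y":0,"z":1,"ax":0,"ay":0,"az":0},{"gripper":76,"x":0,"y":0,"z":1,"ax":0,"ay":0,"az":0},{"gripper":76,"x":0,"y":0,"z":1,"ax":0,"ay":0,"az":0},{"gripper":76,"x":0,"y":0,"z":0,"ax":0,"ay":0,"az":0},{"gripper":76,"x":0,"y":0,"z":0,"ax":0,"ay":0,"az":0},{"gripper":76,"x":0,"y":0,"z":0,"ax":0,"ay":0,"az":0}]'
python3 - <<'E'
from h import *
plan([517,-260,43],down(98))
c=snap('wrist','w16')
E
```

```text
time: 29.78
tool_pos: [518.0, -259.7, 249.6]
eef_rot: [0.654, 0.756, -0.0, -0.001]
contact_force: [0.4, 0.3, -0.9]
grip_width: 75.9
time: 30.28
tool_pos: [519.7, -258.9, 176.9]
eef_rot: [0.654, 0.757, 0.0, 0.0]
contact_force: [-0.5, 0.2, 0.9]
grip_width: 76.0
pos [ 519.7 -258.9  176.9] turn [0.   0.   0.06] shift-after-turn [-0.03 -0.11  5.36] shift-before [-0.03 -0.11  5.36]
```

View pics/w16.png

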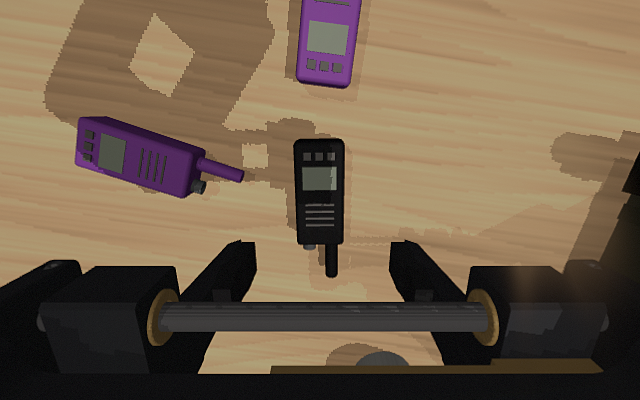

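Run:
```python
from h import *
c=load('w16')
P=np.array([onz(c,p,36) for p in [(295,140),(343,139),(344,244),(296,244)]]);print(P.round(1).tolist(),P.mean(0))
a=P[2]+P[3]-P[0]-P[1];print(np.degrees(np.arctan2(a[1],a[0])))
m=P.mean(0);plan([m[0],m[1],43],down(98.5))
```

```text
[[469.9, -291.2, 36.0], [462.7, -248.2, 36.0], [565.9, -229.8, 36.0], [573.0, -278.2, 36.0]] [ 517.90219549 -261.86127646   36.        ]
8.661488380191187
pos [ 520.1 -259.2  177.7] turn [ 0.01  0.01 -0.03] shift-after-turn [-0.09 -0.1   5.39] shift-before [-0.08 -0.11  5.39]
```

```bash
python3 -m jog '[{"gripper":76,"x":-0.08,"y":-0.1,"z":0.9,"ax":0,"ay":0,"az":0},{"gripper":76,"x":0,"y":0,"z":0.9,"ax":0,"ay":0,"az":0},{"gripper":76,"x":0,"y":0,"z":0.9,"ax":0,"ay":0,"az":0},{"gripper":76,"x":0,"y":0,"z":0.9,"ax":0,"ay":0,"az":0},{"gripper":76,"x":0,"y":0,"z":0.8,"ax":0,"ay":0,"az":0},{"gripper":76,"x":0,"y":0,"z":0.5,"ax":0,"ay":0,"az":0},{"gripper":76,"x":0,"y":0,"z":0.3,"ax":0,"ay":0,"az":0},{"gripper":76,"x":0,"y":0,"z":0,"ax":0,"ay":0,"az":0},{"gripper":76,"x":0,"y":0,"z":0,"ax":0,"ay":0,"az":0}]'
```

```text
time: 31.08
tool_pos: [517.9, -261.6, 47.4]
eef_rot: [0.654, 0.757, 0.0, 0.001]
contact_force: [0.3, 0.7, 0.3]
grip_width: 76.3
```

```bash
python3 -m jog '[{"gripper":76,"x":0,"y":0,"z":0.17,"ax":0,"ay":0,"az":0},{"gripper":40,"x":0,"y":0,"z":0,"ax":0,"ay":0,"az":0},{"gripper":40,"x":0,"y":0,"z":0,"ax":0,"ay":0,"az":0},{"gripper":40,"x":0,"y":0,"z":0,"ax":0,"ay":0,"az":0},{"gripper":40,"x":0,"y":0,"z":0,"ax":0,"ay":0,"az":0},{"gripper":40,"x":0,"y":0,"z":0,"ax":0,"ay":0,"az":0},{"gripper":40,"x":0,"y":0,"z":0,"ax":0,"ay":0,"az":0},{"gripper":40,"x":0,"y":0,"z":-0.5,"ax":0,"ay":0,"az":0},{"gripper":40,"x":0,"y":0,"z":-0.8,"ax":0,"ay":0,"az":0},{"gripper":40,"x":0,"y":0,"z":-0.8,"ax":0,"ay":0,"az":0},{"gripper":40,"x":0,"y":0,"z":-0.8,"ax":0,"ay":0,"az":0},{"gripper":40,"x":0,"y":0,"z":0,"ax":0,"ay":0,"az":0}]' 45
python3 - <<'E'
from h import *
snap('wrist','w17'); print(arm.state()['joint_positions'])
plan([572.5,149,225],down(180))
E
```

```text
time: 32.08
tool_pos: [519.3, -262.7, 119.3]
eef_rot: [0.654, 0.757, 0.0, 0.003]
contact_force: [1.5, -0.8, -1.1]
grip_width: 47.6
[-6.72230633e-01  3.57885687e-01  1.70185651e+00  4.37958966e-05
  1.07699426e+00 -2.38844328e+00]
pos [ 518.5 -262.1  117.2] turn [  0.     0.05 -13.61] shift-after-turn [-2.16 16.45 -4.31] shift-before [15.94  4.53 -4.35]
```

View pics/w17.png

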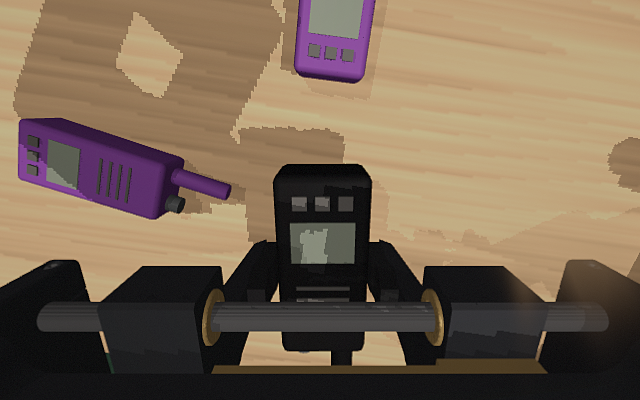

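```bash
python3 -m jog '[{"gripper":40,"x":0,"y":0,"z":-0.8,"ax":0,"ay":0,"az":0},{"gripper":40,"x":0.5,"y":0.14,"z":-0.8,"ax":0,"ay":0,"az":0},{"gripper":40,"x":0.8,"y":0.23,"z":-0.8,"ax":0,"ay":0,"az":0},{"gripper":40,"x":0.8,"y":0.23,"z":-0.8,"ax":0,"ay":0,"az":0},{"gripper":40,"x":0.8,"y":0.23,"z":-0.8,"ax":0,"ay":0,"az":0},{"gripper":40,"x":0.9,"y":0.26,"z":-0.4,"ax":0,"ay":0,"az":0},{"gripper":40,"x":0.9,"y":0.26,"z":0,"ax":0,"ay":0,"az":0},{"gripper":40,"x":0.9,"y":0.26,"z":0,"ax":0,"ay":0,"az":0},{"gripper":40,"x":0.9,"y":0.26,"z":0,"ax":0,"ay":0,"az":0},{"gripper":40,"x":0.9,"y":0.26,"z":0,"ax":0,"ay":0,"az":0},{"gripper":40,"x":0.9,"y":0.26,"z":0,"ax":0,"ay":0,"az":0},{"gripper":40,"x":0.9,"y":0.26,"z":0,"ax":0,"ay":0,"az":0}]'
python3 - <<'E'
from h import *
plan([572.5,149,225],down(180));print(arm.state()['grip_width'])
E
```

```text
time: 33.13
tool_pos: [548.6, -22.6, 222.9]
eef_rot: [0.654, 0.757, -0.001, -0.001]
contact_force: [0.4, -0.2, -2.2]
grip_width: 47.1
pos [548.6 -22.6 222.9] turn [-1.000e-02 -3.000e-02 -1.361e+01] shift-after-turn [-0.96  6.87 -0.08] shift-before [ 6.66  1.94 -0.08]
47.08158009961188
```

```bash
python3 -m jog '[{"gripper":40,"x":0.95,"y":0.28,"z":-0.1,"ax":0,"ay":0,"az":0},{"gripper":40,"x":0.95,"y":0.28,"z":0,"ax":0,"ay":0,"az":0},{"gripper":40,"x":0.95,"y":0.28,"z":0,"ax":0,"ay":0,"az":0},{"gripper":40,"x":0.95,"y":0.28,"z":0,"ax":0,"ay":0,"az":0},{"gripper":40,"x":0.95,"y":0.28,"z":0,"ax":0,"ay":0,"az":0},{"gripper":40,"x":0.95,"y":0.28,"z":0,"ax":0,"ay":0,"az":0},{"gripper":40,"x":0.96,"y":0.28,"z":0,"ax":0,"ay":0,"az":0},{"gripper":40,"x":0,"y":0,"z":0,"ax":0,"ay":0,"az":-0.97},{"gripper":40,"x":0,"y":0,"z":0,"ax":0,"ay":0,"az":-0.97},{"gripper":40,"x":0,"y":0,"z":0,"ax":0,"ay":0,"az":-0.97},{"gripper":40,"x":0,"y":0,"z":0,"ax":0,"ay":0,"az":-0.97},{"gripper":40,"x":0,"y":0,"z":0,"ax":0,"ay":0,"az":-0.97}]';python3 -m jog '[{"gripper":40,"x":0,"y":0,"z":0,"ax":0,"ay":0,"az":-0.97},{"gripper":40,"x":0,"y":0,"z":0,"ax":0,"ay":0,"az":-0.97},{"gripper":40,"x":0,"y":0,"z":0,"ax":0,"ay":0,"az":-0.97},{"gripper":40,"x":0,"y":0,"z":0,"ax":0,"ay":0,"az":-0.97},{"gripper":40,"x":0,"y":0,"z":0,"ax":0,"ay":0,"az":-0.97},{"gripper":40,"x":0,"y":0,"z":0,"ax":0,"ay":0,"az":-0.97},{"gripper":40,"x":0,"y":0,"z":0,"ax":0,"ay":0,"az":-0.97},{"gripper":40,"x":0,"y":0,"z":0,"ax":0,"ay":0,"az":-0.97},{"gripper":40,"x":0,"y":0,"z":0,"ax":0,"ay":0,"az":-0.97},{"gripper":40,"x":0,"y":0,"z":0,"ax":0,"ay":0,"az":0},{"gripper":40,"x":0,"y":0,"z":0,"ax":0,"ay":0,"az":0}]'
python3 - <<'E'
from h import *
plan([572.5,149,49],down(180));print(arm.state()['joint_positions'])
snap('wrist','w18')
E
```

```text
time: 34.13
tool_pos: [572.9, 147.9, 225.1]
eef_rot: [0.441, 0.898, -0.001, -0.001]
contact_force: [0.4, -0.6, -2.1]
grip_width: 48.0
time: 35.05
tool_pos: [573.2, 147.8, 225.7]
eef_rot: [0.003, 1.0, -0.0, -0.001]
contact_force: [-0.3, 0.9, -1.8]
grip_width: 47.1
pos [573.2 147.8 225.7] turn [-0.   -0.02 -0.06] shift-after-turn [0.03 0.05 7.07] shift-before [0.01 0.05 7.07]
[ 5.19941015e-02  2.51589443e-01  1.59545771e+00  2.43433773e-05
  1.29691264e+00 -3.08314354e+00]
```

View pics/w18.png

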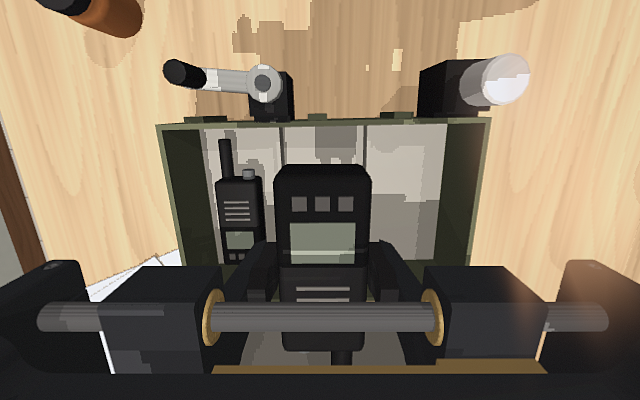

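```bash
python3 -m jog '[{"gripper":40,"x":0,"y":0.05,"z":0.7,"ax":0,"ay":0,"az":0},{"gripper":40,"x":0,"y":0,"z":0.9,"ax":0,"ay":0,"az":0},{"gripper":40,"x":0,"y":0,"z":0.9,"ax":0,"ay":0,"az":0},{"gripper":40,"x":0,"y":0,"z":0.9,"ax":0,"ay":0,"az":0},{"gripper":40,"x":0,"y":0,"z":0.9,"ax":0,"ay":0,"az":0},{"gripper":40,"x":0,"y":0,"z":0.8,"ax":0,"ay":0,"az":0},{"gripper":40,"x":0,"y":0,"z":0.7,"ax":0,"ay":0,"az":0},{"gripper":40,"x":0,"y":0,"z":0.5,"ax":0,"ay":0,"az":0},{"gripper":40,"x":0,"y":0,"z":0.3,"ax":0,"ay":0,"az":0},{"gripper":40,"x":0,"y":0,"z":0,"ax":0,"ay":0,"az":0},{"gripper":40,"x":0,"y":0,"z":0,"ax":0,"ay":0,"az":0}]';python3 - <<'E'
from h import *
plan([572.5,149,48],down(180))
snap('wrist','w19')
E
```

```text
time: 36.02
tool_pos: [574.1, 149.1, 62.4]
eef_rot: [0.002, 1.0, 0.0, 0.0]
contact_force: [-0.4, 0.3, -1.7]
grip_width: 47.8
pos [574.1 149.1  62.4] turn [ 0.    0.   -0.04] shift-after-turn [ 0.06 -0.    0.58] shift-before [ 0.06 -0.    0.58]
```

View pics/w19.png

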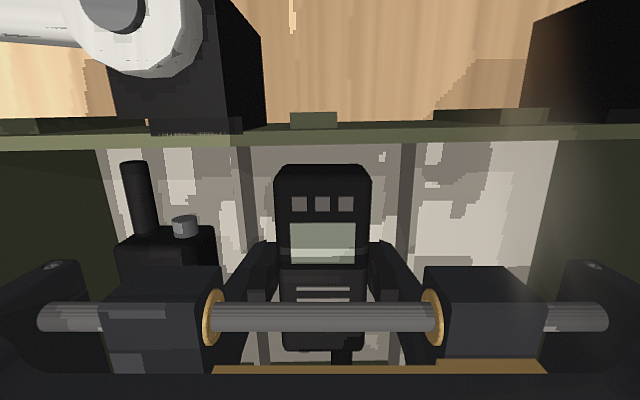

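```bash
python3 -m jog '[{"gripper":40,"x":0.05,"y":0,"z":0.25,"ax":0,"ay":0,"az":0},{"gripper":40,"x":0,"y":0,"z":0.2,"ax":0,"ay":0,"az":0},{"gripper":40,"x":0,"y":0,"z":0.08,"ax":0,"ay":0,"az":0},{"gripper":40,"x":0,"y":0,"z":0,"ax":0,"ay":0,"az":0},{"gripper":40,"x":0,"y":0,"z":0,"ax":0,"ay":0,"az":0}]'
```

```text
time: 36.48
tool_pos: [572.5, 149.1, 48.9]
eef_rot: [0.002, 1.0, -0.0, -0.0]
contact_force: [-0.0, -0.3, -2.6]
grip_width: 47.4
```

```bash
python3 -m jog '[{"gripper":40,"x":0,"y":0,"z":0.05,"ax":0,"ay":0,"az":0},{"gripper":40,"x":0,"y":0,"z":0.05,"ax":0,"ay":0,"az":0},{"gripper":40,"x":0,"y":0,"z":0,"ax":0,"ay":0,"az":0},{"gripper":40,"x":0,"y":0,"z":0,"ax":0,"ay":0,"az":0}]'
```

```text
time: 36.82
tool_pos: [573.0, 149.1, 47.6]
eef_rot: [0.002, 1.0, -0.0, 0.0]
contact_force: [-4.3, -0.3, 5.6]
grip_width: 47.7
```

```bash
python3 -m jog '[{"gripper":55,"x":0,"y":0,"z":0,"ax":0,"ay":0,"az":0},{"gripper":55,"x":0,"y":0,"z":0,"ax":0,"ay":0,"az":0},{"gripper":55,"x":0,"y":0,"z":0,"ax":0,"ay":0,"az":0},{"gripper":55,"x":0,"y":0,"z":-0.3,"ax":0,"ay":0,"az":0},{"gripper":55,"x":0,"y":0,"z":-0.6,"ax":0,"ay":0,"az":0},{"gripper":55,"x":0,"y":0,"z":-1,"ax":0,"ay":0,"az":0},{"gripper":55,"x":0,"y":0,"z":-1,"ax":0,"ay":0,"az":0},{"gripper":55,"x":0,"y":0,"z":-1,"ax":0,"ay":0,"az":0},{"gripper":55,"x":0,"y":0,"z":-1,"ax":0,"ay":0,"az":0},{"gripper":55,"x":0,"y":0,"z":-1,"ax":0,"ay":0,"az":0},{"gripper":55,"x":0,"y":0,"z":-1,"ax":0,"ay":0,"az":0},{"gripper":55,"x":0,"y":0,"z":-1,"ax":0,"ay":0,"az":0}]'
python3 - <<'E'
from h import *
snap('wrist','w20');snap('top','t20');snap('side','s20')
E
```

```text
time: 37.82
tool_pos: [572.5, 149.1, 245.8]
eef_rot: [0.002, 1.0, 0.0, 0.0]
contact_force: [0.2, 0.4, 0.4]
grip_width: 55.0
```

View pics/w20.png

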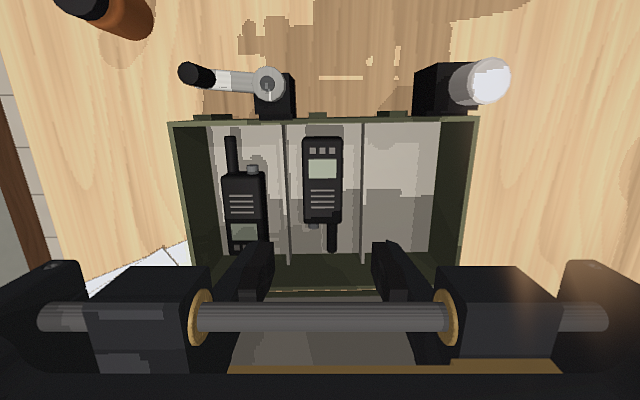

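View pics/t20.png

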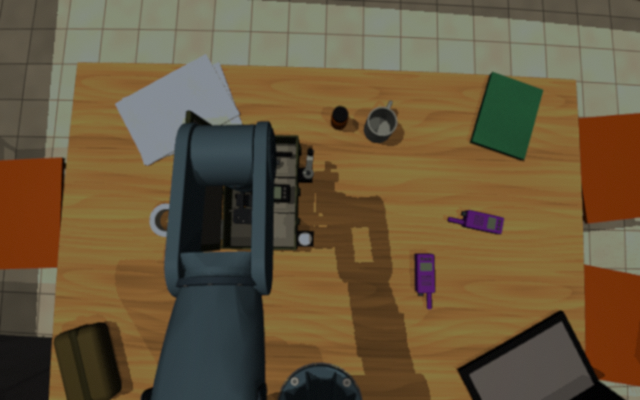

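View pics/s20.png

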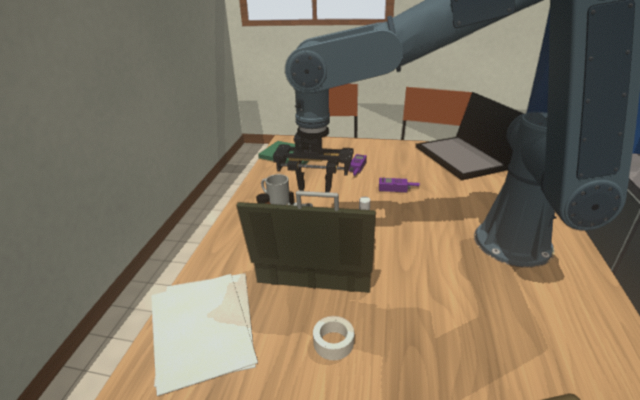

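```bash
python3 -m jog '[{"gripper":26,"x":0,"y":0,"z":-0.5,"ax":0,"ay":0,"az":1},{"gripper":26,"x":0,"y":0,"z":-0.5,"ax":0,"ay":0,"az":1},{"gripper":26,"x":0,"y":0,"z":-0.5,"ax":0,"ay":0,"az":1},{"gripper":26,"x":0,"y":0,"z":-0.5,"ax":0,"ay":0,"az":1},{"gripper":26,"x":0,"y":0,"z":-0.5,"ax":0,"ay":0,"az":1},{"gripper":26,"x":0,"y":0,"z":-0.5,"ax":0,"ay":0,"az":1},{"gripper":26,"x":0,"y":0,"z":-0.5,"ax":0,"ay":0,"az":1},{"gripper":26,"x":0,"y":0,"z":-0.5,"ax":0,"ay":0,"az":1},{"gripper":26,"x":0,"y":0,"z":-0.5,"ax":0,"ay":0,"az":1},{"gripper":26,"x":0,"y":0,"z":-0.5,"ax":0,"ay":0,"az":1},{"gripper":26,"x":0,"y":0,"z":-0.4,"ax":0,"ay":0,"az":1},{"gripper":26,"x":0,"y":0,"z":0,"ax":0,"ay":0,"az":1}]'; python3 -m jog '[{"gripper":26,"x":0,"y":0,"z":0,"ax":0,"ay":0,"az":1},{"gripper":26,"x":0,"y":0,"z":0,"ax":0,"ay":0,"az":1},{"gripper":26,"x":0,"y":0,"z":0,"ax":0,"ay":0,"az":0.95},{"gripper":26,"x":0,"y":0,"z":0,"ax":0,"ay":0,"az":0},{"gripper":26,"x":0,"y":0,"z":0,"ax":0,"ay":0,"az":0}]';python3 - <<'E'
from h import *
plan([541.5,309.2,375],down(90))
c=snap('wrist','w21');print(proj(c,[[541.5,309,314]]))
E
```

```text
time: 38.97
tool_pos: [572.9, 149.1, 379.9]
eef_rot: [0.591, 0.806, 0.0, 0.0]
contact_force: [-0.5, -0.0, -0.2]
grip_width: 26.0
time: 39.38
tool_pos: [572.3, 149.0, 377.6]
eef_rot: [0.705, 0.709, -0.001, -0.001]
contact_force: [0.6, -0.5, 0.7]
grip_width: 25.8
pos [572.3 149.  377.6] turn [-0.02  0.    0.05] shift-after-turn [ 6.41 -1.23  0.1 ] shift-before [ 6.41 -1.2   0.11]
[[558.62376387 186.93261398]]
```

View pics/w21.png

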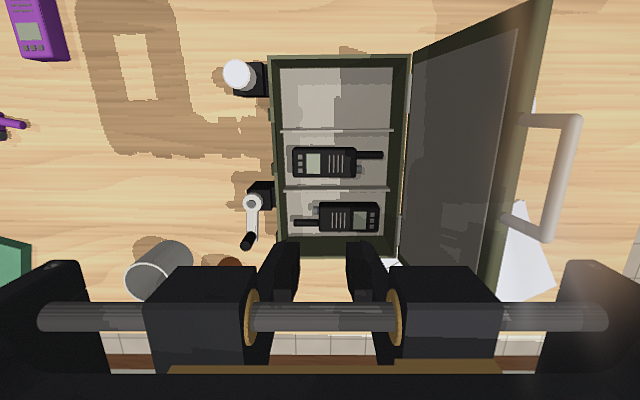

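```bash
python3 -m jog '[{"gripper":26,"x":0.8,"y":-0.15,"z":0,"ax":0,"ay":0,"az":0},{"gripper":26,"x":0.8,"y":-0.15,"z":0,"ax":0,"ay":0,"az":0},{"gripper":26,"x":0.8,"y":-0.15,"z":0,"ax":0,"ay":0,"az":0},{"gripper":26,"x":0.8,"y":-0.15,"z":0,"ax":0,"ay":0,"az":0},{"gripper":26,"x":0.8,"y":-0.15,"z":0,"ax":0,"ay":0,"az":0},{"gripper":26,"x":0.8,"y":-0.15,"z":0,"ax":0,"ay":0,"az":0},{"gripper":26,"x":0.8,"y":-0.15,"z":0,"ax":0,"ay":0,"az":0},{"gripper":26,"x":0.8,"y":-0.15,"z":0,"ax":0,"ay":0,"az":0},{"gripper":26,"x":0,"y":0,"z":0,"ax":0,"ay":0,"az":0},{"gripper":26,"x":0,"y":0,"z":0,"ax":0,"ay":0,"az":0},{"gripper":26,"x":0,"y":0,"z":0,"ax":0,"ay":0,"az":0}]';python3 - <<'E'
from h import *
plan([541.5,309.2,325.5],down(90))
c=snap('wrist','w22');print(proj(c,[[501.5,309,314],[541.5,309,314]]))
E
```

```text
time: 40.35
tool_pos: [542.4, 308.5, 378.6]
eef_rot: [0.706, 0.708, -0.0, 0.0]
contact_force: [0.5, -0.7, 0.4]
grip_width: 25.5
pos [542.4 308.5 378.6] turn [-0.    0.01  0.03] shift-after-turn [ 0.03 -0.04  2.12] shift-before [ 0.03 -0.03  2.12]
[[323.16974649 170.71613052]
 [322.98179909 226.28692299]]
```

View pics/w22.png

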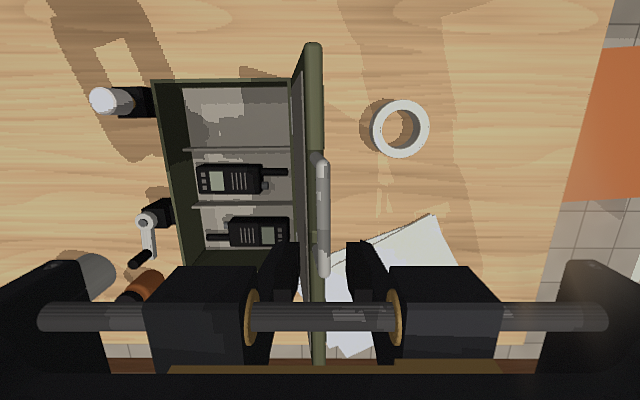

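Bar sits at column 322, midway between fingers (298/348). Descend and grip.

```bash
python3 -m jog '[{"gripper":26,"x":0,"y":0,"z":0.6,"ax":0,"ay":0,"az":0},{"gripper":26,"x":0,"y":0,"z":0.6,"ax":0,"ay":0,"az":0},{"gripper":26,"x":0,"y":0,"z":0.5,"ax":0,"ay":0,"az":0},{"gripper":26,"x":0,"y":0,"z":0.4,"ax":0,"ay":0,"az":0},{"gripper":26,"x":0,"y":0,"z":0,"ax":0,"ay":0,"az":0},{"gripper":7,"x":0,"y":0,"z":0,"ax":0,"ay":0,"az":0},{"gripper":7,"x":0,"y":0,"z":0,"ax":0,"ay":0,"az":0},{"gripper":7,"x":0,"y":0,"z":0,"ax":0,"ay":0,"az":0},{"gripper":7,"x":0,"y":0,"z":0,"ax":0,"ay":0,"az":0},{"gripper":7,"x":0,"y":0,"z":0,"ax":0,"ay":0,"az":0}]' 20;python3 - <<'E'
from h import *
t=np.linspace(1.73,-0.01,37);y=-231*np.cos(t)+8*np.sin(t);z=231*np.sin(t)+8*np.cos(t)
print(np.c_[np.diff(y)/25,-np.diff(z)/25].round(2).tolist(), y[-1]-y[0],z[-1]-z[0])
E
```

```text
time: 41.23
tool_pos: [542.8, 309.1, 327.6]
eef_rot: [0.706, 0.708, 0.001, 0.001]
contact_force: [1.0, -0.9, 1.1]
grip_width: 9.2
[[-0.44, -0.08], [-0.44, -0.05], [-0.45, -0.03], [-0.45, -0.01], [-0.45, 0.01], [-0.45, 0.03], [-0.44, 0.05], [-0.44, 0.08], [-0.44, 0.1], [-0.43, 0.12], [-0.43, 0.14], [-0.42, 0.16], [-0.41, 0.18], [-0.4, 0.2], [-0.39, 0.22], [-0.38, 0.24], [-0.37, 0.25], [-0.36, 0.27], [-0.34, 0.29], [-0.33, 0.3], [-0.31, 0.32], [-0.3, 0.33], [-0.28, 0.35], [-0.26, 0.36], [-0.25, 0.37], [-0.23, 0.39], [-0.21, 0.4], [-0.19, 0.41], [-0.17, 0.41], [-0.15, 0.42], [-0.13, 0.43], [-0.11, 0.43], [-0.09, 0.44], [-0.06, 0.44], [-0.04, 0.44], [-0.02, 0.45]] -275.58817162933843 -221.1208424625711
```

```bash
python3 -m jog '[{"gripper":7,"x":-0.44,"y":0,"z":-0.08,"ax":0,"ay":0,"az":0},{"gripper":7,"x":-0.44,"y":0,"z":-0.05,"ax":0,"ay":0,"az":0},{"gripper":7,"x":-0.45,"y":0,"z":-0.03,"ax":0,"ay":0,"az":0},{"gripper":7,"x":-0.45,"y":0,"z":-0.01,"ax":0,"ay":0,"az":0},{"gripper":7,"x":-0.45,"y":0,"z":0.01,"ax":0,"ay":0,"az":0},{"gripper":7,"x":-0.45,"y":0,"z":0.03,"ax":0,"ay":0,"az":0},{"gripper":7,"x":-0.44,"y":0,"z":0.05,"ax":0,"ay":0,"az":0},{"gripper":7,"x":-0.44,"y":0,"z":0.08,"ax":0,"ay":0,"az":0},{"gripper":7,"x":-0.44,"y":0,"z":0.1,"ax":0,"ay":0,"az":0},{"gripper":7,"x":-0.43,"y":0,"z":0.12,"ax":0,"ay":0,"az":0},{"gripper":7,"x":-0.43,"y":0,"z":0.14,"ax":0,"ay":0,"az":0},{"gripper":7,"x":-0.42,"y":0,"z":0.16,"ax":0,"ay":0,"az":0}]';python3 - <<'E'
from h import *
p=np.array(arm.state()['tool_pos']);d=p-[542.4,35.2,105.8];print(np.arctan2(8+d[2],231-d[1]),np.hypot(8+d[2],231-d[1]))
E
```

```text
time: 42.23
tool_pos: [543.6, 175.9, 314.5]
eef_rot: [0.707, 0.707, 0.002, 0.001]
contact_force: [6.3, 1.5, 1.1]
grip_width: 9.2
1.1758698274685355 234.74086984556848
```

```bash
python3 -m jog '[{"gripper":7,"x":-0.41,"y":0,"z":0.18,"ax":0,"ay":0,"az":0},{"gripper":7,"x":-0.4,"y":0,"z":0.2,"ax":0,"ay":0,"az":0},{"gripper":7,"x":-0.39,"y":0,"z":0.22,"ax":0,"ay":0,"az":0},{"gripper":7,"x":-0.38,"y":0,"z":0.24,"ax":0,"ay":0,"az":0},{"gripper":7,"x":-0.37,"y":0,"z":0.25,"ax":0,"ay":0,"az":0},{"gripper":7,"x":-0.36,"y":0,"z":0.27,"ax":0,"ay":0,"az":0},{"gripper":7,"x":-0.34,"y":0,"z":0.29,"ax":0,"ay":0,"az":0},{"gripper":7,"x":-0.33,"y":0,"z":0.3,"ax":0,"ay":0,"az":0},{"gripper":7,"x":-0.31,"y":0,"z":0.32,"ax":0,"ay":0,"az":0},{"gripper":7,"x":-0.3,"y":0,"z":0.33,"ax":0,"ay":0,"az":0},{"gripper":7,"x":-0.28,"y":0,"z":0.35,"ax":0,"ay":0,"az":0},{"gripper":7,"x":-0.26,"y":0,"z":0.36,"ax":0,"ay":0,"az":0}]';python3 - <<'E'
from h import *
s=arm.state();p=np.array(s['tool_pos']);d=p-[542.4,35.2,105.8];print(np.arctan2(8+d[2],231-d[1]),np.hypot(8+d[2],231-d[1]))
snap('wrist','w23')
E
```

```text
time: 43.23
tool_pos: [544.3, 73.4, 231.4]
eef_rot: [0.707, 0.707, 0.002, 0.001]
contact_force: [8.6, 6.7, -1.3]
grip_width: 8.9
0.605862137117726 234.59441771518573
```

View pics/w23.png

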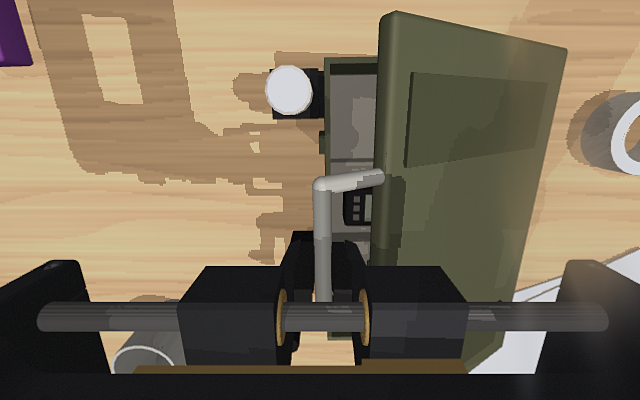

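```bash
python3 -m jog '[{"gripper":7,"x":-0.25,"y":0,"z":0.37,"ax":0,"ay":0,"az":0},{"gripper":7,"x":-0.23,"y":0,"z":0.39,"ax":0,"ay":0,"az":0},{"gripper":7,"x":-0.21,"y":0,"z":0.4,"ax":0,"ay":0,"az":0},{"gripper":7,"x":-0.19,"y":0,"z":0.41,"ax":0,"ay":0,"az":0},{"gripper":7,"x":-0.17,"y":0,"z":0.41,"ax":0,"ay":0,"az":0},{"gripper":7,"x":-0.15,"y":0,"z":0.42,"ax":0,"ay":0,"az":0},{"gripper":7,"x":-0.13,"y":0,"z":0.43,"ax":0,"ay":0,"az":0},{"gripper":7,"x":-0.11,"y":0,"z":0.43,"ax":0,"ay":0,"az":0},{"gripper":7,"x":-0.07,"y":0,"z":0.44,"ax":0,"ay":0,"az":0},{"gripper":7,"x":-0.04,"y":0,"z":0.44,"ax":0,"ay":0,"az":0},{"gripper":7,"x":-0.02,"y":0,"z":0.4,"ax":0,"ay":0,"az":0},{"gripper":7,"x":0,"y":0,"z":0.3,"ax":0,"ay":0,"az":0}]';python3 -m jog '[{"gripper":7,"x":0,"y":0,"z":0,"ax":0,"ay":0,"az":0},{"gripper":7,"x":0,"y":0,"z":0,"ax":0,"ay":0,"az":0}]'
```

```text
time: 44.28
tool_pos: [544.9, 35.1, 111.5]
eef_rot: [0.707, 0.707, 0.003, 0.001]
contact_force: [-2.6, 8.6, 34.6]
grip_width: 9.5
time: 44.45
tool_pos: [544.7, 35.2, 111.4]
eef_rot: [0.707, 0.708, 0.003, 0.001]
contact_force: [6.7, 9.0, 3.5]
grip_width: 9.2
```

```bash
python3 -m jog '[{"gripper":7,"x":0,"y":0,"z":0.08,"ax":0,"ay":0,"az":0},{"gripper":7,"x":0,"y":0,"z":0.08,"ax":0,"ay":0,"az":0},{"gripper":7,"x":0,"y":0,"z":0,"ax":0,"ay":0,"az":0}]';python3 - <<'E'
from h import *
snap('side','s24');snap('wrist','w24')
E
```

```text
time: 44.7
tool_pos: [545.2, 35.2, 110.0]
eef_rot: [0.707, 0.708, 0.003, 0.001]
contact_force: [-1.8, 9.1, 24.7]
grip_width: 9.1
```

View pics/s24.png

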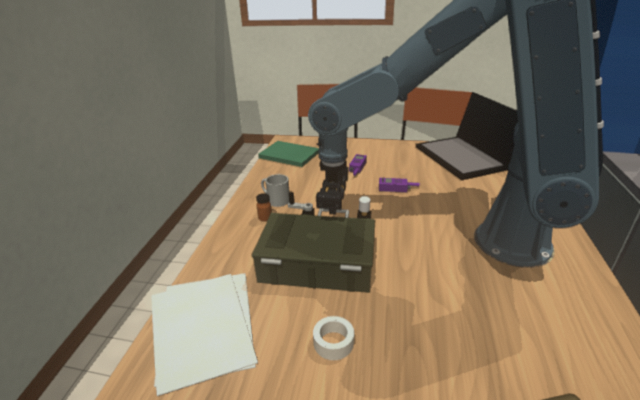

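View pics/w24.png

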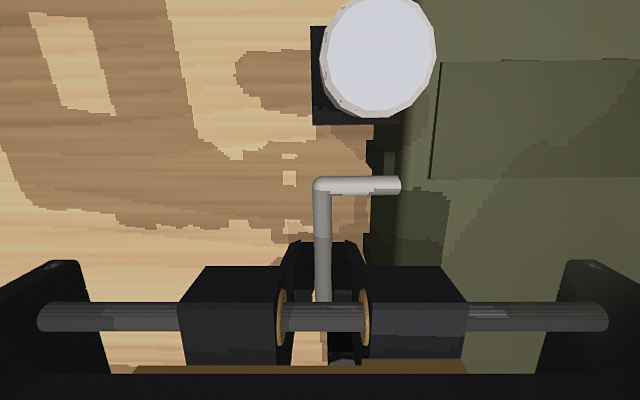

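```bash
python3 -m jog '[{"gripper":24,"x":0,"y":0,"z":0,"ax":0,"ay":0,"az":0},{"gripper":24,"x":0,"y":0,"z":0,"ax":0,"ay":0,"az":0},{"gripper":24,"x":0,"y":0,"z":0,"ax":0,"ay":0,"az":0},{"gripper":24,"x":0,"y":0,"z":-0.4,"ax":0,"ay":0,"az":0},{"gripper":24,"x":0,"y":0,"z":-0.8,"ax":0,"ay":0,"az":0},{"gripper":36,"x":0,"y":-0.15,"z":-1,"ax":0,"ay":0,"az":0},{"gripper":36,"x":-0.05,"y":0,"z":-1,"ax":0,"ay":0,"az":0},{"gripper":36,"x":0,"y":0,"z":-0.9,"ax":0,"ay":0,"az":0},{"gripper":36,"x":0,"y":0,"z":0,"ax":0,"ay":0,"az":0},{"gripper":36,"x":0,"y":0,"z":0,"ax":0,"ay":0,"az":0}]';python3 - <<'E'
from h import *
c=snap('wrist','w25');c0=load('w6')
# handle and lid features predicted lengths
for a in (0,0.03,0.06,0.1):
    y=265.8-231*np.cos(a)+8*np.sin(a);z=85+231*np.sin(a)+8*np.cos(a)
    print(a,proj(c,[[502.5,y,z+5],[582.5,y,z+5]]).round(1).tolist(),proj(c0,[[502.5,y,z+5],[582.5,y,z+5]]).round(1).tolist())
E
```

```text
time: 45.63
tool_pos: [539.7, 32.8, 209.7]
eef_rot: [0.707, 0.708, 0.001, 0.001]
contact_force: [-0.6, 0.1, -0.0]
grip_width: 36.3
0 [[324.8, 163.6], [324.5, 250.7]] [[323.8, 161.6], [324.0, 247.6]]
0.03 [[325.3, 165.1], [324.9, 254.3]] [[324.2, 163.0], [324.4, 251.0]]
0.06 [[326.1, 166.7], [325.6, 258.1]] [[325.0, 164.5], [325.1, 254.6]]
0.1 [[327.6, 169.0], [327.0, 263.5]] [[326.4, 166.6], [326.4, 259.8]]
```

View pics/w25.png

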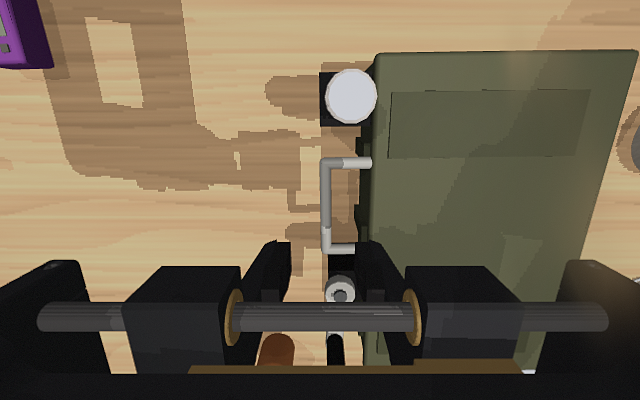

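```bash
python3 -m jog '[{"gripper":45,"x":0.04,"y":0.85,"z":0,"ax":0,"ay":0,"az":0},{"gripper":45,"x":0.04,"y":0.85,"z":0,"ax":0,"ay":0,"az":0},{"gripper":45,"x":0.04,"y":0.85,"z":0,"ax":0,"ay":0,"az":0},{"gripper":45,"x":0.04,"y":0.85,"z":0,"ax":0,"ay":0,"az":0},{"gripper":45,"x":0.03,"y":0.85,"z":0,"ax":0,"ay":0,"az":0},{"gripper":45,"x":0.03,"y":0.85,"z":0,"ax":0,"ay":0,"az":0},{"gripper":45,"x":0,"y":0,"z":0,"ax":0,"ay":0,"az":0},{"gripper":45,"x":0,"y":0,"z":0,"ax":0,"ay":0,"az":0},{"gripper":45,"x":0,"y":0,"z":0,"ax":0,"ay":0,"az":0}]';python3 - <<'E'
from h import *
plan([667.2,38.2,143],down(90))
c=snap('wrist','w26');print(proj(c,[[667.2,38.2,150]]))
E
```

```text
time: 46.43
tool_pos: [665.0, 39.0, 206.3]
eef_rot: [0.706, 0.708, -0.001, -0.001]
contact_force: [-1.1, 0.5, -0.2]
grip_width: 45.3
pos [665.   39.  206.3] turn [-0.04 -0.    0.02] shift-after-turn [-0.03  0.09  2.53] shift-before [-0.03  0.1   2.53]
[[321.0170624  235.29204685]]
```

View pics/w26.png

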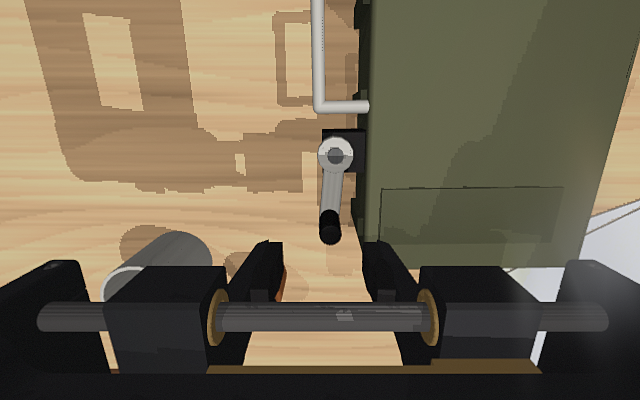

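```bash
python3 -m jog '[{"gripper":45,"x":0.08,"y":0.09,"z":0.65,"ax":0,"ay":0,"az":0},{"gripper":45,"x":0,"y":0,"z":0.65,"ax":0,"ay":0,"az":0},{"gripper":45,"x":0,"y":0,"z":0.65,"ax":0,"ay":0,"az":0},{"gripper":45,"x":0,"y":0,"z":0.55,"ax":0,"ay":0,"az":0},{"gripper":45,"x":0,"y":0,"z":0,"ax":0,"ay":0,"az":0},{"gripper":12,"x":0,"y":0,"z":0,"ax":0,"ay":0,"az":0},{"gripper":12,"x":0,"y":0,"z":0,"ax":0,"ay":0,"az":0},{"gripper":12,"x":0,"y":0,"z":0,"ax":0,"ay":0,"az":0},{"gripper":12,"x":0,"y":0,"z":0,"ax":0,"ay":0,"az":0},{"gripper":12,"x":0,"y":0,"z":0,"ax":0,"ay":0,"az":0},{"gripper":12,"x":0,"y":0,"z":0,"ax":0,"ay":0,"az":0}]' 20
python3 - <<'E'
from h import *
p=arm.state()['tool_pos'];print(np.arctan2(p[0]-617.5,p[1]-47.5))
t=np.linspace(1.68,-0.02,13);print('x(+y)',(2*np.diff(np.cos(t))).round(2),'y(+x)',(2*np.diff(np.sin(t))).round(2))
E
```

```text
time: 47.4
tool_pos: [669.7, 41.3, 147.0]
eef_rot: [0.706, 0.708, 0.001, 0.001]
contact_force: [0.2, 1.3, 4.0]
grip_width: 15.3
1.6898766233264766
x(+y) [0.28 0.28 0.27 0.26 0.24 0.22 0.19 0.16 0.13 0.09 0.05 0.01] y(+x) [ 0.01 -0.03 -0.07 -0.11 -0.14 -0.18 -0.21 -0.23 -0.25 -0.27 -0.28 -0.28]
```

```bash
python3 -m jog '[{"gripper":12,"x":0.28,"y":0.01,"z":0,"ax":0,"ay":0,"az":0},{"gripper":12,"x":0.28,"y":-0.03,"z":0,"ax":0,"ay":0,"az":0},{"gripper":12,"x":0.27,"y":-0.07,"z":0,"ax":0,"ay":0,"az":0},{"gripper":12,"x":0.26,"y":-0.11,"z":0,"ax":0,"ay":0,"az":0},{"gripper":12,"x":0.24,"y":-0.14,"z":0,"ax":0,"ay":0,"az":0},{"gripper":12,"x":0.22,"y":-0.18,"z":0,"ax":0,"ay":0,"az":0},{"gripper":12,"x":0.19,"y":-0.21,"z":0,"ax":0,"ay":0,"az":0},{"gripper":12,"x":0.16,"y":-0.23,"z":0,"ax":0,"ay":0,"az":0},{"gripper":12,"x":0.13,"y":-0.25,"z":0,"ax":0,"ay":0,"az":0},{"gripper":12,"x":0.09,"y":-0.27,"z":0,"ax":0,"ay":0,"az":0},{"gripper":12,"x":0.05,"y":-0.28,"z":0,"ax":0,"ay":0,"az":0},{"gripper":12,"x":0.01,"y":-0.28,"z":0,"ax":0,"ay":0,"az":0}]';python3 -m jog '[{"gripper":12,"x":0,"y":-0.08,"z":0,"ax":0,"ay":0,"az":0},{"gripper":12,"x":0,"y":0,"z":0,"ax":0,"ay":0,"az":0},{"gripper":12,"x":0,"y":0,"z":0,"ax":0,"ay":0,"az":0}]'
```

```text
time: 48.4
tool_pos: [619.9, 97.4, 147.4]
eef_rot: [0.706, 0.708, 0.003, 0.001]
contact_force: [8.3, 11.0, 1.4]
grip_width: 15.5
time: 48.65
tool_pos: [617.0, 97.9, 147.2]
eef_rot: [0.706, 0.708, 0.003, 0.0]
contact_force: [2.4, 8.5, 3.4]
grip_width: 15.6
```

```bash
python3 -m jog '[{"gripper":40,"x":0,"y":0,"z":0,"ax":0,"ay":0,"az":0},{"gripper":40,"x":0,"y":0,"z":0,"ax":0,"ay":0,"az":0},{"gripper":40,"x":0,"y":0,"z":0,"ax":0,"ay":0,"az":0},{"gripper":40,"x":0,"y":0,"z":-0.6,"ax":0,"ay":0,"az":0},{"gripper":40,"x":0,"y":0,"z":-1,"ax":0,"ay":0,"az":0},{"gripper":40,"x":0,"y":0,"z":-1,"ax":0,"ay":0,"az":0},{"gripper":0,"x":-0.2,"y":-0.8,"z":0,"ax":0,"ay":0,"az":0},{"gripper":0,"x":-0.2,"y":-0.8,"z":0,"ax":0,"ay":0,"az":0},{"gripper":0,"x":-0.25,"y":-0.8,"z":0,"ax":0,"ay":0,"az":0},{"gripper":0,"x":-0.25,"y":-0.8,"z":0,"ax":0,"ay":0,"az":0},{"gripper":0,"x":-0.25,"y":-0.8,"z":0,"ax":0,"ay":0,"az":0},{"gripper":0,"x":-0.25,"y":-0.8,"z":0,"ax":0,"ay":0,"az":0}]' 20;python3 -m jog '[{"gripper":0,"x":-0.24,"y":-0.8,"z":0,"ax":0,"ay":0,"az":0},{"gripper":0,"x":-0.24,"y":-0.9,"z":0,"ax":0,"ay":0,"az":0},{"gripper":0,"x":0,"y":0,"z":0,"ax":0,"ay":0,"az":0},{"gripper":0,"x":0,"y":0,"z":0,"ax":0,"ay":0,"az":0},{"gripper":0,"x":0,"y":0,"z":0,"ax":0,"ay":0,"az":0}]';python3 - <<'E'
from h import *
plan([453,51,157],down(90))
c=snap('wrist','w27');snap('top','t27')
E
```

```text
time: 49.65
tool_pos: [494.4, 59.7, 210.3]
eef_rot: [0.707, 0.708, -0.0, -0.0]
contact_force: [-0.6, -0.4, 0.3]
grip_width: 2.2
time: 50.07
tool_pos: [454.0, 47.9, 211.0]
eef_rot: [0.707, 0.708, 0.0, 0.0]
contact_force: [0.8, -0.2, 0.2]
grip_width: 0.6
pos [454.   47.9 211. ] turn [0.01 0.   0.01] shift-after-turn [ 0.12 -0.04  2.16] shift-before [ 0.12 -0.04  2.16]
```

View pics/w27.png

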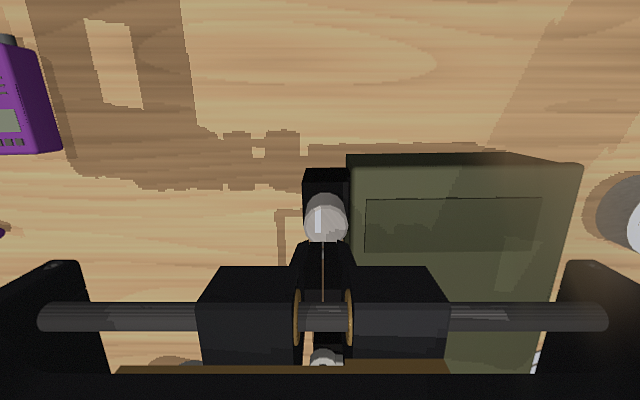

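View pics/t27.png

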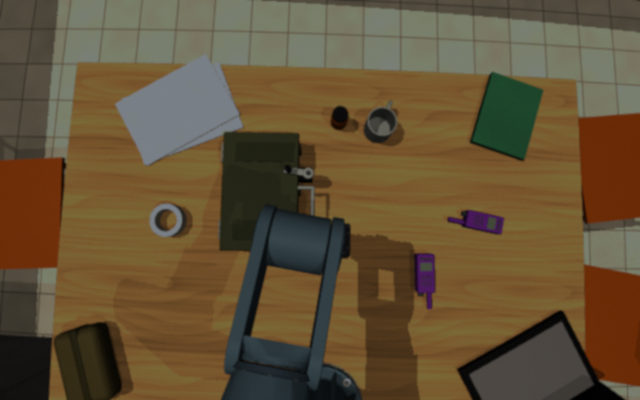

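```bash
python3 -m jog '[{"gripper":0,"x":0.1,"y":-0.03,"z":0.5,"ax":0,"ay":0,"az":0},{"gripper":0,"x":0,"y":0,"z":0.5,"ax":0,"ay":0,"az":0},{"gripper":0,"x":0,"y":0,"z":0.4,"ax":0,"ay":0,"az":0},{"gripper":0,"x":0,"y":0,"z":0.2,"ax":0,"ay":0,"az":0},{"gripper":0,"x":0,"y":0,"z":0.15,"ax":0,"ay":0,"az":0},{"gripper":0,"x":0,"y":0,"z":0.15,"ax":0,"ay":0,"az":0},{"gripper":0,"x":0,"y":0,"z":0.15,"ax":0,"ay":0,"az":0},{"gripper":0,"x":0,"y":0,"z":0.1,"ax":0,"ay":0,"az":0},{"gripper":0,"x":0,"y":0,"z":0,"ax":0,"ay":0,"az":0},{"gripper":0,"x":0,"y":0,"z":0,"ax":0,"ay":0,"az":0}]'
```

```text
time: 51.0
tool_pos: [452.9, 50.5, 157.0]
eef_rot: [0.706, 0.708, 0.0, 0.0]
contact_force: [0.7, 0.7, 0.1]
grip_width: 0.2
```

```bash
python3 -m jog '[{"gripper":0,"x":0,"y":0,"z":0.06,"ax":0,"ay":0,"az":0},{"gripper":0,"x":0,"y":0,"z":0.06,"ax":0,"ay":0,"az":0},{"gripper":0,"x":0,"y":0,"z":0,"ax":0,"ay":0,"az":0}]';python3 -m jog '[{"gripper":0,"x":0,"y":0,"z":0.05,"ax":0,"ay":0,"az":0},{"gripper":0,"x":0,"y":0,"z":0,"ax":0,"ay":0,"az":0}]'
```

```text
time: 51.25
tool_pos: [453.2, 50.5, 155.3]
eef_rot: [0.706, 0.708, 0.0, 0.001]
contact_force: [-4.5, 0.8, 11.0]
grip_width: 0.3
time: 51.42
tool_pos: [453.3, 50.5, 155.2]
eef_rot: [0.706, 0.708, 0.0, 0.001]
contact_force: [-9.5, 0.8, 22.8]
grip_width: 0.5
```

```bash
python3 -m jog '[{"gripper":0,"x":0,"y":0,"z":-0.5,"ax":0,"ay":0,"az":0},{"gripper":0,"x":0,"y":0,"z":-0.8,"ax":0,"ay":0,"az":0},{"gripper":0,"x":0,"y":0,"z":-1,"ax":0,"ay":0,"az":0},{"gripper":0,"x":0,"y":0,"z":-1,"ax":0,"ay":0,"az":0},{"gripper":0,"x":-0.8,"y":0,"z":-0.6,"ax":0,"ay":0,"az":0},{"gripper":0,"x":-0.8,"y":0,"z":-0.6,"ax":0,"ay":0,"az":0},{"gripper":0,"x":-0.8,"y":0.2,"z":-0.6,"ax":0,"ay":0,"az":0},{"gripper":0,"x":-0.8,"y":0.5,"z":-0.6,"ax":0,"ay":0,"az":0},{"gripper":0,"x":0,"y":0.8,"z":0,"ax":0,"ay":0,"az":0},{"gripper":0,"x":0,"y":0.8,"z":0,"ax":0,"ay":0,"az":0},{"gripper":0,"x":0,"y":0,"z":0,"ax":0,"ay":0,"az":0},{"gripper":0,"x":0,"y":0,"z":0,"ax":0,"ay":0,"az":0}]';python3 - <<'E'
from h import *
c=snap('wrist','w28');snap('side','s28');snap('top','t28');print(arm.state()['tool_pos'])
im=load('s28')['img'];cv2.imwrite('pics/cs28.png',cv2.resize(im[170:300,230:400,::-1],None,fx=4,fy=4))
E
```

```text
time: 52.42
tool_pos: [510.3, -29.4, 294.7]
eef_rot: [0.706, 0.708, -0.0, -0.0]
contact_force: [-0.5, -0.5, -0.6]
grip_width: 0.6
[509.3618181  -28.96558921 294.78881611]
```

View pics/w28.png

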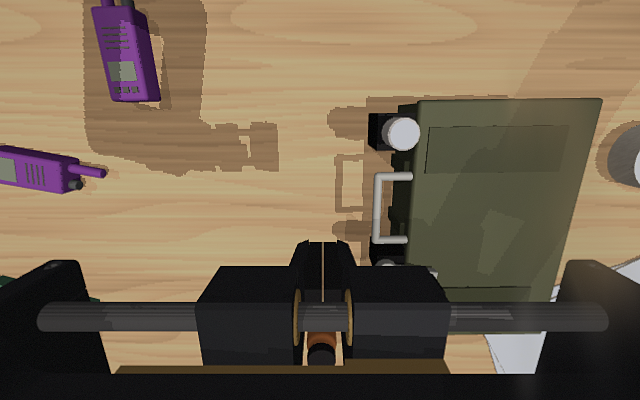

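View pics/cs28.png

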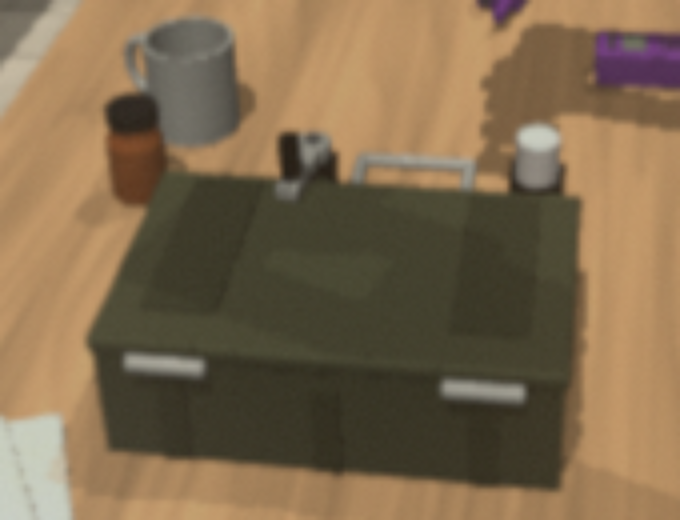

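View pics/t28.png

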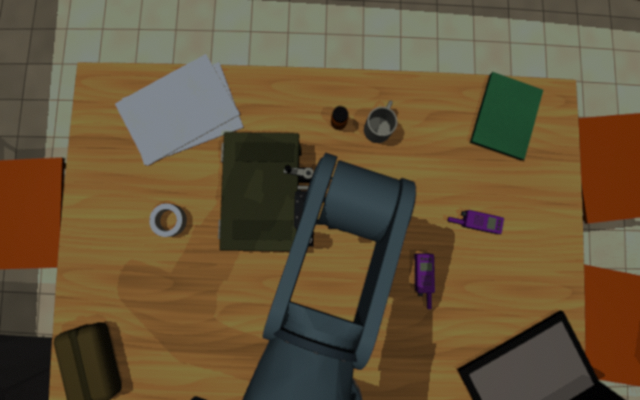

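Run:
```python
from h import *
a=cv2.cvtColor(load('side0')['img'],cv2.COLOR_RGB2GRAY).astype(int);b=cv2.cvtColor(load('s28')['img'],cv2.COLOR_RGB2GRAY).astype(int)
d=abs(a-b)
for n,(y0,y1,x0,x1) in dict(vent=(198,218,355,374),handle=(205,217,318,352),latch=(200,222,296,316),lidL=(210,290,255,300),lidR=(215,290,340,380),mugjar=(172,222,255,292),tape=(315,362,310,356)).items():
    r=d[y0:y1,x0:x1];print(n,r.mean().round(1),r.max())
cv2.imwrite('pics/cmp.png',np.hstack([cv2.resize(load(n)['img'][190:225,290:380,::-1],None,fx=4.4,fy=4.4) for n in('side0','s28')]))
```

```text
vent 23.0 119
handle 26.8 129
latch 6.2 41
lidL 2.7 30
lidR 5.8 26
mugjar 2.4 9
tape 3.4 18
```

View pics/cmp.png

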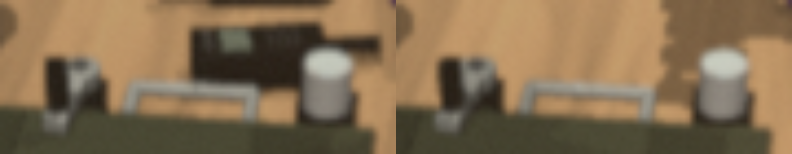

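Vent, handle and latch look the same as in the starting picture, so I'm handing the job in.

```bash
python3 -c "
from station import arm
print(arm.finish_job())"
```

```text
the job is handed in; nothing more can be done
None
```

The job is handed in: both dark radios on the table are in the olive case, and it is shut and latched. Only two were there; the two purple look-alikes were left alone. `arm.finish_job()` gives no verdict, so this rests on my own checks.

- **Opening:** I pulled the vent cap up 16 mm against its stop, swung the latch to about 1.7 rad, and opened the lid to about 1.72 rad.
- **Radios:** one is in bay 0 and one in bay 1, lengthwise. I felt each one touch the floor before letting go, and the wrist picture showed both lying flat.
- **Closing:** I shut the lid until it stopped at about 25 N, swung the lever back to about 0 rad, and pressed the vent cap until it stopped at about 23 N with its top at 133 mm.

In the last side picture, handle, lever and vent cap look as they did at the start. The mug, jar and tape roll had not moved, and the arm stood clear, touching nothing. I did not look inside the case again after shutting it. No check failed. There was one small disagreement: while closing, the grip sat about 3 mm higher on the handle bar than when opening, but the later wrist view still showed the lid shut. The run took about 52 s.

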